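Show wear plates to the inspection camera and stow them

TASK

Inspect the wear plates lying on the table, of which there may be three or four: starting with the longest and going down in length, lift each one up over the upward-looking camera and hold it there, level, lengthways between the two posts, centred over the lens, its underside level with the tops of the white post heads, still for two seconds. Open the slide cover of the blue case, and lay each plate flat in the case straight after its showing, before the next is shown, so that they end as a stack with the longest at the bottom. Set the plates down gently rather than dropping them, leave the other things on the table where they are, and finish by sliding the cover fully closed.

Things in the scene. Friction and masses are not known exactly. Their poses are not given: they have to be found in the camera images.
- plate_150: flat dark-brown resin-bonded wear plate, 150 mm long (its x), 60 mm wide (its y), 12 mm thick (z up), a bolt hole near each end; lies flat on the table at the start, may be absent; origin: centre of its underside. 0.06 to 0.21 kg, the same either way round.
- plate_125: flat dark-brown resin-bonded wear plate, 125 mm long (its x), 60 mm wide (its y), 12 mm thick (z up), a bolt hole near each end; lies flat on the table at the start, may be absent; origin: centre of its underside. 0.06 to 0.21 kg, the same either way round.
- plate_100: flat dark-brown resin-bonded wear plate, 100 mm long (its x), 60 mm wide (its y), 12 mm thick (z up), a bolt hole near each end; lies flat on the table at the start, may be absent; origin: centre of its underside. 0.06 to 0.21 kg, the same either way round.
- plate_80: flat dark-brown resin-bonded wear plate, 80 mm long (its x), 60 mm wide (its y), 12 mm thick (z up), a bolt hole near each end; lies flat on the table at the start, may be absent; origin: centre of its underside. 0.06 to 0.21 kg, the same either way round.
- stand: fixed inspection stand: grey base 236 x 80 x 8 mm (long side = its x), in the middle a black camera box 110 x 76 mm whose lens looks straight up, its ring's top 48 mm above the table; on the base's centreline, 108 mm either side of the lens along x, stands a thin steel post with a white head 18 mm wide, whose flat top is 130 mm above the table. Origin: centre of the base's underside.
- view (a point): the viewing point: straight above the lens, 130 mm above the table, midway between the tops of the two white post heads. The centre of a plate's underside belongs here, the plate level and lengthways along the line through the posts (the stand's x).
- case: fixed blue open-topped plate case, outside 158 mm (its x) x 182 mm (its y) x 60 mm high, walls and floor 6 mm; two rails run on from it to +x (away from the robot), up to 235 mm from its centre, to carry the open cover. Origin: centre of its underside.
- case_floor (a point): centre of the case's inner floor, 6 mm above the table, axes as the case's. Four dark corner inserts, tops 54 mm above the table, leave a channel 76 mm wide (x) and 170 mm long (y), in which the plates lie lengthways, stacked. Midway, on each side, a finger recess 66 mm wide (y) and 35 mm deep (x) widens it to 146 mm.
- cover (a joint): how far the grey slide cover of the case is open, in m: 0 = fully closed over the compartment, 0.156 = fully open (slid along the case's +x, the compartment clear); stays where it is left. The cover is a panel 158 x 180 x 5 mm, its top 66 mm above the table.
- cover_grip (a point): point on the cover's black upright grip bar, 86 mm above the table. The bar is 12 mm thick (along the case's x), 80 mm long (along its y), stands in the middle of the cover, from 66 to 94 mm above the table.
- bush_small: bystander: loose brown ring, 56 mm across, 40 mm high, beyond the plates; origin: centre of its underside.
- bush_mid: bystander: loose brown ring, 68 mm across, 45 mm high, right of the plates; origin: centre of its underside.
Not all that is in view belongs to the job. What is shaped like the plate_80 but green is not meant.

How it is judged:
By the outcome, as a careful person would: the job done as asked, in the order asked, and still so for the second after the job is handed in, with the robot touching nothing.
Of plate_150, plate_125, plate_100, plate_80 only 3 to 4 are there at a start; the rules pass over those that are not, and their reading is None.
At some moment in a run one of plate_150, plate_125, plate_100, plate_80 may be knocked a few centimetres aside while the robot is not near it.
It also fails if it takes over 210 s, if anything falls off the work surface, if the arm or the gripper's body presses on something with over 40 N, if the wrist force passes 120 N, or if a joint passes its speed limit or range.

ROBOT

A 6-joint arm with a two-finger parallel gripper is mounted at the origin on the work surface. World frame = base frame: x ahead of the robot, y to its left, z up, the work surface at z = 0. Lengths are in m, angles in degrees, forces in N, time in s.
With the tool pointing down it reaches from about 0.325 to 0.9 m from the base axis. Payload 3.5 kg.
Tool frame: the origin (TCP) lies where the fingers leave the gripper's body, on its centre line; the fingertips stand 73 mm ahead of it and the grasp point (between the pads) lies ahead of it (bot.hold_point_z is the z of the grasp point in the tool frame, in m); z points along the fingers, y is the line along which they close (so a half turn about z gives the same grasp; the last joint's range is limited). The gripper opens to 85 mm and grips with 20 to 120 N. Pads are 22 mm wide; open, the fingers measure 114 mm over their backs; the gripper's body (76 mm by 85 mm) begins 54 mm behind the grasp point. The pads swing forward as they close: fully open they stand 13 mm farther back than shut.
Start: joints at [65.352, 15.837, -1.513, 72.651, 0, 84.076], TCP at [0.201, 0.592, 0.304] pointing down, gripper open.
Joint ranges: [-178.77, 178.77], [-48.84, 107.48], [-61.69, 71.31], [-111.58, 123.2], [-90, 87.43], [-180, 180]. Speed limits (degrees/s): [147.25, 147.25, 180, 180, 180, 180].

INTERFACE

Orientations are given as [roll, pitch, yaw] about the fixed x, y, z axes, in that order (R = Rz(yaw) Ry(pitch) Rx(roll)).
In Python, from bench import bot, viewer gives the robot as it stands.
- The arm moves only by the tool move_arm, never from a script. Its argument "deltas" is one flat list of numbers, 7 for each row, row after row: the turn, a rotation vector about the tool's x, y, z in degrees, then the shift along the tool's x, y, z in cm, then the closure, from 0 (fully open) to 1 (shut). In form: [wx, wy, wz, x, y, z, hand, wx, wy, wz, x, y, z, hand, ...]. A call has 1 to 8 rows; each row is the pose to reach, as a shift and turn from the pose commanded when the call began, along the tool's axes at that moment; what a row does not reach only later rows make up. A row lasts 1/10 s, in which the tool goes at most 50 mm and 8.59 degrees, less where a joint would pass 70% of its speed; a pose out of reach is approached as far as the arm can. A call with a gripper value outside its range is refused whole. The fingers move at their own pace and stop on an object; the grip force is fixed at half the most. Time passes only in rows, so rows that repeat a pose let the fingers close. It gives the time, the measured TCP pose, the force, the opening and the grip force at its end, in the units of the state.
- bot.read_state(): the state, without advancing time (a new reading comes with each control period).
- viewer.grab_frame(name): name is "scene" or "top" or "wrist"; returns a dict with "pixels" (384x512x3 uint8, red, green, blue), "K" (3x3 intrinsics, pixels), "dist" ([k1, k2, p1, p2, k3] as OpenCV has them; the pictures are not rectified), "R" (3x3) and "t" (3): a world point X has camera coordinates R X + t. Camera axes: x right, y down, z forward; pixel columns grow to the right and rows downward; lengths in m; the calibration is good to about 2 mm. A picture is of the moment at which its call begins. There is no depth.
- bot.finish_job(): hands the job in; it is judged then, once.
The state is a dict: "t": time; "joint_positions": joint angles; "joint_velocities": joint speeds; "joint_efforts": joint torques, N m; "ee_pos": TCP position; "orientation": TCP orientation; "ft_force": force on the tool from outside, world axes, zero at the start; "torque": the same for the moment, N m; "gripper_width": opening from 0.0 (shut) to 1.0 (fully open); "grip_force": force on a finger pad.
Only numpy, scipy, OpenCV 4.12 (cv2) and the standard library are available. Lean on these libraries where they do the work, as an engineer would, in place of code of your own. Each camera call takes 0.05 s, during which the arm holds its last target. There are 200 camera calls.

## Working session

There is one attempt and no reset: what is moved stays moved. The work goes in short steps, Python scripts to look and compute and a tool call to move; the robot and the scene stay as the last step left them, time stands still between calls to the robot, and variables do not carry over. Pictures are saved under pics/ and viewed, at most 14 in all, crops included, and the job is handed in when it is done.

Besides the shell and the picture viewer there is one more tool, called after "Emit:" by a JSON object that holds its "method" and its "body". move_arm: Moves the arm, as the interface text tells. Its arguments: {"type":"object","properties":{"deltas":{"type":"array"}},"required":["deltas"]}

```bash
ls; mkdir -p pics; python3 - <<'E'
from bench import bot, viewer
import cv2,numpy as np
print(bot.read_state(), bot.hold_point_z)
for n in ["scene","top"]:
    f=viewer.grab_frame(n); cv2.imwrite(f"pics/{n}0.png",f["pixels"][:,:,::-1])
    print(n,f["K"],f["dist"],f["R"],f["t"], -f["R"].T@f["t"])
E
```

```text
pics
{'t': 0.0, 'joint_positions': array([ 6.53530952e+01,  1.58791490e+01, -1.59655394e+00,  7.26533138e+01,
       -4.00405358e-04,  8.40773523e+01]), 'joint_velocities': array([-0.02308018,  0.03002466, -0.00677126,  0.10552085, -0.01299543,
       -0.07525693]), 'joint_efforts': array([ 1.03652252e-03, -4.45509803e+01,  2.95206481e+01,  1.64952781e-02,
       -9.29711859e-05, -2.42000127e-06]), 'ee_pos': array([0.20036617, 0.59135614, 0.30276049]), 'orientation': array([-1.79871631e+02, -1.29144063e-02,  1.61275729e+02]), 'ft_force': array([-0.65180132,  0.74952115,  1.13105632]), 'torque': array([-0.02897335, -0.01626847,  0.02532863]), 'grip_force': 0.0, 'gripper_width': 1.0009139210651106} 0.0539
scene [[476.7022761    0.         257.85680364]
 [  0.         476.7022761  193.22903846]
 [  0.           0.           1.        ]] [-0.02625212  0.          0.          0.          0.        ] [[-0.39604673  0.91803758 -0.01881462]
 [ 0.67514154  0.27724989 -0.68360544]
 [-0.62235913 -0.28344223 -0.72960922]] [ 0.27126297 -0.23561901  1.8345238 ] [1.40824164 0.33627727 1.18251875]
top [[491.56840703   0.         263.82413189]
 [  0.         491.56840703 188.61595795]
 [  0.           0.           1.        ]] [-0.09160924  0.          0.          0.          0.        ] [[ 0.01167168 -0.9999296  -0.00213505]
 [-0.98790343 -0.01120106 -0.15466528]
 [ 0.15463048  0.00391442 -0.98796462]] [-0.07891799  0.51798082  1.55236966] [ 0.27259247 -0.07918713  1.61363146]
```

View pics/scene0.png

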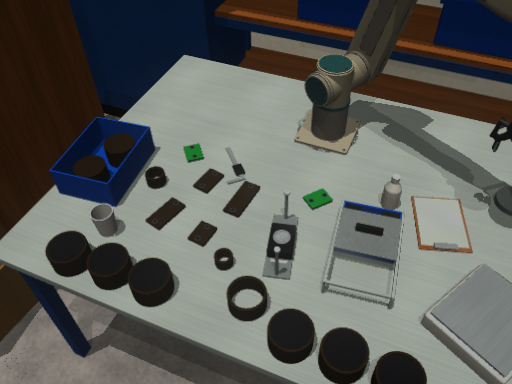

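View pics/top0.png

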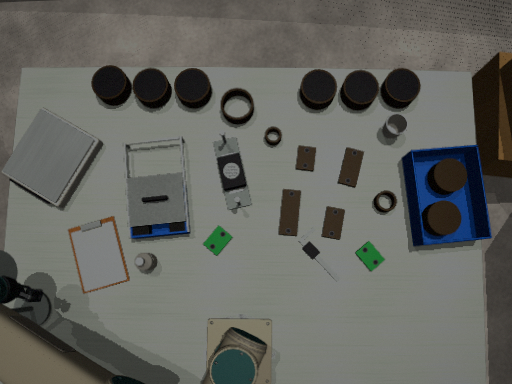

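The top view shows four brown plates at (289,212), (351,167), (333,223) and (306,158). The two green ones at (217,240) and (370,256) are decoys. The stand is at (232,172), and the case is at (157,190) with its cover partly open.

```bash
cat > h.py <<'E'
from bench import bot, viewer
import cv2, numpy as np
from scipy.spatial.transform import Rotation as Rn
def back(f,uv,z):
    n=cv2.undistortPoints(np.float64(uv).reshape(-1,1,2),f["K"],f["dist"]).reshape(-1,2)
    d=np.c_[n,np.ones(len(n))]@f["R"]; c=-f["R"].T@f["t"]
    return (c+d*((z-c[2])/d[:,2])[:,None])[:,:2]
def proj(f,X):
    return cv2.projectPoints(np.float64(X).reshape(-1,1,3),cv2.Rodrigues(f["R"])[0],f["t"],f["K"],f["dist"])[0].reshape(-1,2)
def rect(f,cnt,z):
    w=np.float32(back(f,cnt,z)*1000); (c,s,a)=cv2.minAreaRect(w)
    if s[0]<s[1]: s=s[::-1]; a+=90
    return np.round(np.array(c)/1000,4),np.round(s,1),round((a+90)%180-90,1)   # angle of long side in world
def brown(f):
    p=f["pixels"].astype(int); r,g,b=p[...,0],p[...,1],p[...,2]
    return ((r-b>12)&(r<140)&(r>g+3)).astype(np.uint8)
def plates(f,z=.012,mn=100,mx=1e9):
    m=cv2.morphologyEx(brown(f),cv2.MORPH_CLOSE,np.ones((5,5)))
    out=[]
    for c in cv2.findContours(m,cv2.RETR_EXTERNAL,cv2.CHAIN_APPROX_NONE)[0]:
        if mn<cv2.contourArea(c)<mx: out.append((c.reshape(-1,2).mean(0).round(),)+rect(f,c,z))
    return out
def grab(n,save=None):
    f=viewer.grab_frame(n)
    if save: cv2.imwrite(f"pics/{save}.png",f["pixels"][:,:,::-1])
    return f
E
python3 - <<'E'
from h import *
f=grab("top")
for p in plates(f): 
    if p[1][0]>.3 and 50<p[2][0]<200: print(*p)
im=f["pixels"][:,:,::-1]
a=cv2.resize(im[120:260,105:260],None,fx=5,fy=4.2,interpolation=cv2.INTER_CUBIC)
a=cv2.resize(im[125:250,110:260],None,fx=4.8,fy=4.8,interpolation=cv2.INTER_CUBIC)
cv2.imwrite("pics/crop1.png",a)
E
```

```text
[333. 222.] [ 0.4143 -0.3004] [99.  58.6] -10.1
[497. 217.] [ 0.4383 -0.8542] [82.6 50.5] -8.6
[443. 217.] [ 0.4346 -0.6688] [110.9 108.3] -64.3
[386. 200.] [ 0.4882 -0.4769] [67.1 63.3] -89.5
[289. 212.] [ 0.4477 -0.1573] [149.5  58.4] -5.1
[450. 175.] [ 0.5772 -0.6972] [110.4 110.3] -2.5
[351. 167.] [ 0.6008 -0.3618] [123.   58.8] -14.1
[306. 158.] [ 0.6298 -0.2106] [79.6 58. ] -6.5
[273. 135.] [ 0.7077 -0.0998] [52.1 50.4] 0.3
[237. 104.] [0.8155 0.0236] [110.4 105.7] 0.9
[25. 18.] [1.1404 0.8096] [83.7 65.6] 76.4
```

View pics/crop1.png

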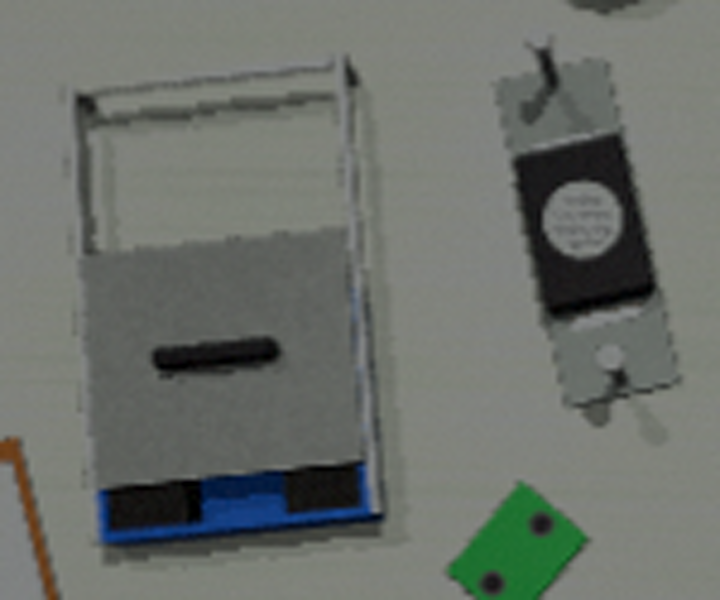

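```bash
python3 - <<'E'
from h import *
f=grab("top")
o=np.array([110,125]); 
def P(l,z): return back(f,(np.array(l)+.5)/4.8-.5+o,z).round(4)
c=P([(82,255),(345,228),(365,460),(100,487)],.066);print("cover",c,c.mean(0),np.linalg.norm(c-np.roll(c,1,0),axis=1))
print("bar",P([(155,360),(278,347)],.094))
print("near bottom",P([(103,543),(383,515)],.06), "rail end",P([(75,95),(345,60)],.06))
b=P([(497,85),(607,60),(680,380),(567,405)],.008);print("base",b,b.mean(0),np.linalg.norm(b-np.roll(b,1,0),axis=1))
print("lens",P([(582,219)],.048),"heads",P([(540,45),(610,358)],.13))
E
```

```text
cover [[0.5453 0.3694]
 [0.5655 0.1922]
 [0.4101 0.1731]
 [0.3897 0.3489]] [0.47765 0.2709 ] [0.15694461 0.17834764 0.15656938 0.17697966]
bar [[0.4712 0.309 ]
 [0.4808 0.2283]]
near bottom [[0.3531 0.3467]
 [0.3744 0.1609]] rail end [[0.6571 0.3824]
 [0.683  0.1978]]
base [[ 0.6795  0.0994]
 [ 0.6983  0.0227]
 [ 0.473  -0.0321]
 [ 0.4548  0.045 ]] [0.5764  0.03375] [0.23119137 0.07897044 0.23186878 0.079219  ]
lens [[0.5768 0.0347]] heads [[0.6756 0.0587]
 [0.4713 0.009 ]]
```

```bash
cat >> h.py <<'E'
def go(x,y,z,yaw):
    s=bot.read_state(); R=Rn.from_euler("xyz",s["orientation"],degrees=True)
    T=Rn.from_euler("xyz",[180,0,yaw],degrees=True)
    w=(R.inv()*T).as_rotvec(degrees=True); d=R.inv().apply(np.array([x,y,z])-s["ee_pos"])*100
    n=max(np.linalg.norm(w)/8.59,np.linalg.norm(d)/5)
    print("row",np.r_[w.round(1),d.round(2)].tolist(),"rows>=",round(n,1),"t",round(s["t"],1),"yaw",s["orientation"].round(1),s["ee_pos"].round(4),"F",s["ft_force"].round(1),"g",round(s["gripper_width"],3),round(s["grip_force"],1))
E
python3 -c "
from h import *
go(.42,.28,.30,96.8)"
```

```text
row [-0.1, 0.0, 64.5, -30.79, -22.46, 0.34] rows>= 7.6 t 0.2 yaw [-179.9   -0.   161.3] [0.2005 0.5916 0.3032] F [0.5 0.5 0.1] g 1.006 0.0
```

Emit:
{"method": "move_arm", "body": {"deltas": [0, 0, 64.5, -30.8, -22.5, 0.3, 0, 0, 0, 64.5, -30.8, -22.5, 0.3, 0, 0, 0, 64.5, -30.8, -22.5, 0.3, 0, 0, 0, 64.5, -30.8, -22.5, 0.3, 0, 0, 0, 64.5, -30.8, -22.5, 0.3, 0, 0, 0, 64.5, -30.8, -22.5, 0.3, 0, 0, 0, 64.5, -30.8, -22.5, 0.3, 0, 0, 0, 64.5, -30.8, -22.5, 0.3, 0]}}

```text
t: 1.0
ee_pos: [0.4214, 0.2773, 0.3009]
orientation: [180.0, 0.0, 96.4]
ft_force: [0.3, 0.5, 0.6]
gripper_width: 0.997
grip_force: 0.0
```

```bash
python3 -c "
from h import *
f=grab('wrist','w1'); print((-f['R'].T@f['t']).round(3), f['K'][0,0])
go(.476,.2705,.2,96.8)
print(proj(f,[[.4777,.2709,.066]]))"
```

```text
[0.413 0.346 0.371] 271.0296079514374
row [0.1, 0.2, -0.6, -1.0, 5.17, 10.1] rows>= 2.3 t 1.1 yaw [179.9   0.2  96.2] [0.4233 0.2752 0.3008] F [ 1.1 -2.4  0.3] g 1.0 0.0
[[302.59841929 187.16789276]]
```

View pics/w1.png

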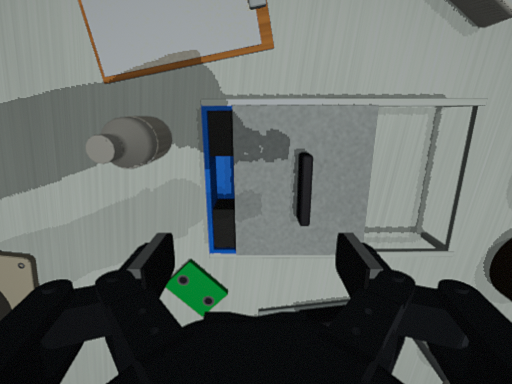

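The wrist view shows the case's robot-side end at columns 203-210 and the cover spanning columns 232-377. The grip bar is at (304,188), and the rail ends are at (478,103) and (448,248).

```bash
python3 -c "
from h import *
f=grab('wrist')
print('bar',back(f,[(300,153),(311,154),(309,222),(300,222)],.094).round(4))
print('cover',back(f,[(232.5,106),(377,106),(366,254.5),(236.5,252.5)],.066).round(4))
print('case',back(f,[(203,107),(210,253)],.06).round(4),'rail',back(f,[(478,103),(449,249)],.06).round(4))
go(.476,.2705,.17,96.8)"
```

```text
bar [[0.4659 0.3104]
 [0.4773 0.3106]
 [0.4873 0.2364]
 [0.4775 0.2354]]
cover [[0.3912 0.3492]
 [0.5458 0.366 ]
 [0.573  0.1897]
 [0.4111 0.1753]]
case [[0.3586 0.3448]
 [0.3774 0.1677]] rail [[0.6585 0.3818]
 [0.6802 0.2055]]
row [0.0, 0.1, -0.4, -1.25, 5.29, 13.09] rows>= 2.8 t 1.1 yaw [1.80e+02 1.00e-01 9.64e+01] [0.422  0.2772 0.3008] F [-0.7  0.8  0.6] g 1.001 0.0
```

```bash
python3 -c "
from h import *
a=[]
print([bot.read_state()['ee_pos'].round(4).tolist() for _ in range(2)])
for i in range(8):
    f=grab('wrist'); s=bot.read_state(); a.append(np.r_[s['ee_pos']*1000,s['orientation'],s['joint_positions']])
a=np.array(a); print(a[:,:6].round(1)); print(a.mean(0).round(2)); print((-f['R'].T@f['t']).round(4))"
```

```text
[[0.422, 0.2772, 0.3008], [0.422, 0.2772, 0.3008]]
[[ 420.9  278.5  300.8 -180.    -0.    96.6]
 [ 420.2  279.5  300.8 -180.    -0.    96.7]
 [ 419.8  280.1  300.8 -180.    -0.    96.8]
 [ 419.5  280.5  300.8 -180.    -0.    96.9]
 [ 419.4  280.8  300.8 -180.    -0.    96.9]
 [ 419.4  280.9  300.9 -180.    -0.    96.9]
 [ 419.4  280.9  300.8 -180.    -0.    96.9]
 [ 419.5  280.8  300.9 -180.    -0.    96.9]]
[ 4.1977e+02  2.8026e+02  3.0081e+02 -1.7998e+02 -1.0000e-02  9.6820e+01
  2.6380e+01  3.7200e+00 -1.6410e+01  6.9890e+01  2.0000e-02  1.0956e+02]
[0.4106 0.3497 0.3709]
```

```bash
cat >> h.py <<'E'
import json
def cmd(rows=None):
    """commanded pose; rows: final rows of the moves made since"""
    p,y=json.load(open("cmd.json")); p=np.array(p)
    for r in rows or []:
        R=Rn.from_euler("xyz",[180,0,y],degrees=True); p=p+R.apply(np.array(r[3:6])/100); y-=r[2]
    json.dump([p.tolist(),y],open("cmd.json","w")); return p,y
def go(x,y,z,yaw,prev=None):
    s=bot.read_state(); p,y0=cmd(prev); R=Rn.from_euler("xyz",[180,0,y0],degrees=True)
    dy=(y0-yaw+180)%360-180; d=R.inv().apply(np.array([x,y,z])-p)*100
    print("row",[0,0,round(dy,1)]+d.round(2).tolist(),"rows>=",round(max(abs(dy)/8.59,np.linalg.norm(d)/5),1),"cmd",p.round(4),round(y0,2))
    stat()
def stat():
    s=bot.read_state()
    print("t",round(s["t"],1),s["ee_pos"].round(4),s["orientation"].round(1),"F",s["ft_force"].round(1),"g",round(s["gripper_width"],3),round(s["grip_force"],1))
E
echo '[[0.201,0.592,0.304],161.276]' > cmd.json
python3 -c "
from h import *
go(.476,.2705,.144,96.8,[[0,0,64.5,-30.8,-22.5,.3]])"
```

```text
row [0, 0, -0.0, -1.6, 5.4, 15.7] rows>= 3.3 cmd [0.4205 0.28   0.301 ] 96.78
t 1.5 [0.4195 0.2808 0.3009] [-180.    -0.    96.9] F [ 0.7  0.  -0.2] g 1.001 0.0
```

Emit:
{"method": "move_arm", "body": {"deltas": [0, 0, 0, -1.6, 5.4, 3, 0, 0, 0, 0, -1.6, 5.4, 7, 0, 0, 0, 0, -1.6, 5.4, 11, 0, 0, 0, 0, -1.6, 5.4, 14, 0, 0, 0, 0, -1.6, 5.4, 15.7, 0, 0, 0, 0, -1.6, 5.4, 15.7, 0, 0, 0, 0, -1.6, 5.4, 15.7, 1, 0, 0, 0, -1.6, 5.4, 15.7, 1]}}

```text
t: 2.3
ee_pos: [0.4766, 0.2713, 0.1455]
orientation: [179.8, -0.0, 96.8]
ft_force: [0.5, 0.1, -0.6]
gripper_width: 0.694
grip_force: 0.0
```

Emit:
{"method": "move_arm", "body": {"deltas": [0, 0, 0, 0, 0, 0, 1, 0, 0, 0, 0, 0, 0, 1, 0, 0, 0, 0, 0, 0, 1, 0, 0, 0, 0, 0, 0, 1, 0, 0, 0, 0, 0, 0, 1]}}

```text
t: 2.8
ee_pos: [0.4763, 0.2707, 0.1449]
orientation: [179.9, -0.0, 96.8]
ft_force: [-0.5, 0.0, 5.1]
gripper_width: 0.126
grip_force: 60.3
```

Emit:
{"method": "move_arm", "body": {"deltas": [0, 0, 0, 0, 1, 0, 1, 0, 0, 0, 0, 3, 0, 1, 0, 0, 0, 0, 5, 0, 1, 0, 0, 0, 0, 7, 0, 1, 0, 0, 0, 0, 9, 0, 1, 0, 0, 0, 0, 10.5, 0, 1, 0, 0, 0, 0, 11, 0, 1, 0, 0, 0, 0, 11, 0, 1]}}

```text
t: 3.6
ee_pos: [0.5868, 0.2836, 0.145]
orientation: [179.8, -0.0, 96.7]
ft_force: [1.9, -0.6, 5.8]
gripper_width: 0.127
grip_force: 60.2
```

Emit:
{"method": "move_arm", "body": {"deltas": [0, 0, 0, 0, 0.3, 0, 1, 0, 0, 0, 0, 0.6, 0, 1, 0, 0, 0, 0, 0.6, 0, 1]}}

```text
t: 3.9
ee_pos: [0.5913, 0.2841, 0.145]
orientation: [179.9, -0.0, 96.8]
ft_force: [0.5, -0.8, 6.8]
gripper_width: 0.13
grip_force: 60.3
```

Emit:
{"method": "move_arm", "body": {"deltas": [0, 0, 0, 0, 0.2, 0, 1, 0, 0, 0, 0, 0.4, 0, 1, 0, 0, 0, 0, 0.4, 0, 1]}}

```text
t: 4.2
ee_pos: [0.595, 0.2846, 0.145]
orientation: [179.9, 0.0, 96.8]
ft_force: [0.5, -0.9, 6.9]
gripper_width: 0.126
grip_force: 60.4
```

Emit:
{"method": "move_arm", "body": {"deltas": [0, 0, 0, 0, 0.3, 0, 1, 0, 0, 0, 0, 0.3, 0, 1]}}

```text
t: 4.4
ee_pos: [0.5976, 0.2849, 0.1449]
orientation: [180.0, 0.0, 96.8]
ft_force: [-1.7, -1.8, 7.7]
gripper_width: 0.126
grip_force: 60.5
```

Emit:
{"method": "move_arm", "body": {"deltas": [0, 0, 0, 0, 0.2, 0, 1, 0, 0, 0, 0, 0.3, 0, 1, 0, 0, 0, 0, 0.3, 0, 1]}}

```text
t: 4.7
ee_pos: [0.5981, 0.285, 0.145]
orientation: [-179.7, 0.0, 96.8]
ft_force: [-7.6, -2.1, 12.8]
gripper_width: 0.124
grip_force: 61.3
```

Emit:
{"method": "move_arm", "body": {"deltas": [0, 0, 0, 0, -0.2, 0, 1, 0, 0, 0, 0, -0.2, 0, 0, 0, 0, 0, 0, -0.2, 0, 0, 0, 0, 0, 0, -0.2, 0, 0, 0, 0, 0, 0, -0.2, -1, 0, 0, 0, 0, 0, -0.2, -5, 0, 0, 0, 0, 0, -0.2, -9, 0, 0, 0, 0, 0, -0.2, -13, 0]}}

```text
t: 5.5
ee_pos: [0.5986, 0.285, 0.2756]
orientation: [-180.0, 0.0, 96.8]
ft_force: [-0.3, 0.8, 0.7]
gripper_width: 0.997
grip_force: 0.0
```

```bash
python3 -c "
from h import *
Z=[0,0,0]
go(.44,.29,.3,96.8,[Z+[-1.6,5.4,15.7],Z+[0,11,0],Z+[0,.6,0],Z+[0,.4,0],Z+[0,.3,0],Z+[0,.3,0],Z+[0,-.2,-13]])"
```

```text
row [0, 0, -0.0, 2.36, -15.74, -2.6] rows>= 3.2 cmd [0.5991 0.2852 0.274 ] 96.78
t 5.5 [0.5986 0.285  0.2756] [-180.     0.    96.8] F [-0.3  0.8  0.7] g 0.997 0.0
```

Emit:
{"method": "move_arm", "body": {"deltas": [0, 0, 0, 2.4, -15.7, -2.6, 0, 0, 0, 0, 2.4, -15.7, -2.6, 0, 0, 0, 0, 2.4, -15.7, -2.6, 0, 0, 0, 0, 2.4, -15.7, -2.6, 0, 0, 0, 0, 2.4, -15.7, -2.6, 0, 0, 0, 0, 2.4, -15.7, -2.6, 0, 0, 0, 0, 2.4, -15.7, -2.6, 0]}}

```text
t: 6.2
ee_pos: [0.4416, 0.2905, 0.2999]
orientation: [179.9, -0.0, 96.7]
ft_force: [0.2, -0.5, -0.3]
gripper_width: 1.001
grip_force: 0.0
```

```bash
python3 -c "
from h import *
for i in range(4): f=grab('wrist')
cv2.imwrite('pics/w2.png',cv2.resize(f['pixels'][80:280,150:420,::-1],None,fx=2.9,fy=2.9,interpolation=cv2.INTER_CUBIC))
go(.44,.29,.3,96.8,[[0,0,0,2.4,-15.7,-2.6]])"
```

```text
row [0, 0, -0.0, -0.04, -0.04, -0.0] rows>= 0.0 cmd [0.4404 0.2905 0.3   ] 96.78
t 6.4 [0.441  0.2903 0.2994] [-180.     0.    96.7] F [ 0.1 -0.5  0.6] g 0.998 0.0
```

View pics/w2.png

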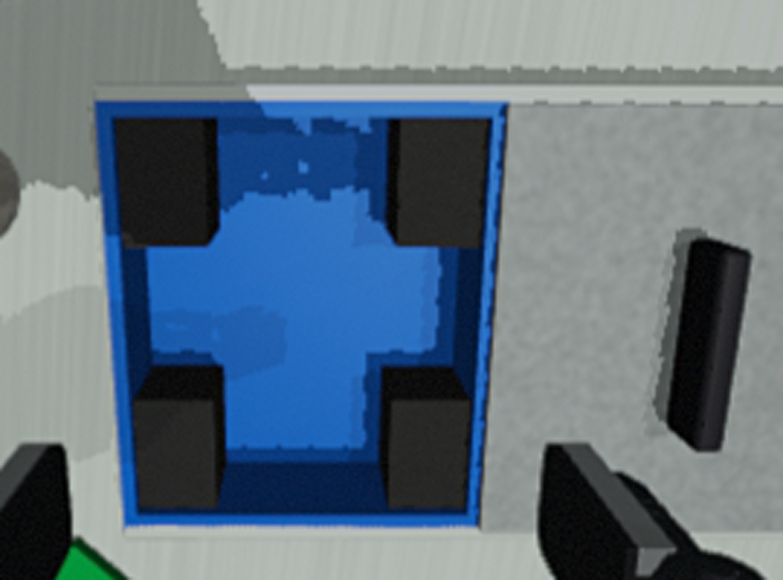

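The crop shows the open case with its outer rim corners at crop (96,101), (508,101), (480,527) and (125,527). The channel between the inserts is clear.

```bash
python3 -c "
from h import *
f=grab('wrist')
P=lambda l,z: back(f,(np.array(l)+.5)/2.9-.5+[150,80],z).round(4)
c=P([(96,101),(508,101),(480,527),(125,527)],.06);print('case',c,c.mean(0),np.linalg.norm(c-np.roll(c,1,0),axis=1))
b=P([(718,240),(695,450)],.094);print(b)
i=P([(100,118),(122,245),(483,245),(135,400),(470,400),(140,508),(466,508)],.054);print(i)
i=P([(150,245),(440,245),(365,450),(225,450)],.006);print('floor',i)
t=grab('top')
def corners(c,a):
    R=np.array([[np.cos(a),-np.sin(a)],[np.sin(a),np.cos(a)]]); return np.c_[c+np.array([[-.079,.091],[.079,.091],[.079,-.091],[-.079,-.091]])@R.T,[.06]*4]
im=t['pixels'].copy()
q=proj(t,corners(np.array([.4425,.2635]),np.radians(6.8)))
im=cv2.resize(im[120:250,110:260,::-1],None,fx=5,fy=4.6*5/4.6,interpolation=cv2.INTER_CUBIC)[:600]
for u in q: cv2.circle(im,tuple(((u-[110,120]+.5)*5-.5).astype(int).tolist()),3,(0,0,255),1)
cv2.imwrite('pics/t2.png',im)
for p in plates(t):
    if p[1][0]>.3 and 50<p[2][0]<200 and 50<p[2][1]<62: print(*p)
"
```

```text
case [[0.3535 0.3495]
 [0.5088 0.3678]
 [0.5303 0.1878]
 [0.3745 0.1693]] [0.441775 0.2686  ] [0.18141951 0.15637449 0.18127948 0.15689452]
[[0.5832 0.3289]
 [0.5954 0.2487]]
[[0.3538 0.3431]
 [0.3651 0.2941]
 [0.5107 0.3112]
 [0.3743 0.2274]
 [0.5171 0.2442]
 [0.3796 0.176 ]
 [0.5243 0.1931]]
floor [[0.3678 0.2857]
 [0.5026 0.3016]
 [0.4821 0.194 ]
 [0.4121 0.1857]]
[333. 222.] [ 0.4145 -0.3004] [99.4 58.6] -10.1
[289. 212.] [ 0.4479 -0.1574] [149.2  58.4] -5.1
[351. 167.] [ 0.601  -0.3616] [123.   59.2] -14.4
[306. 158.] [ 0.6296 -0.2107] [80.  58.5] -6.2
[273. 134.] [ 0.7077 -0.1015] [53.7 52. ] -89.3
```

View pics/t2.png

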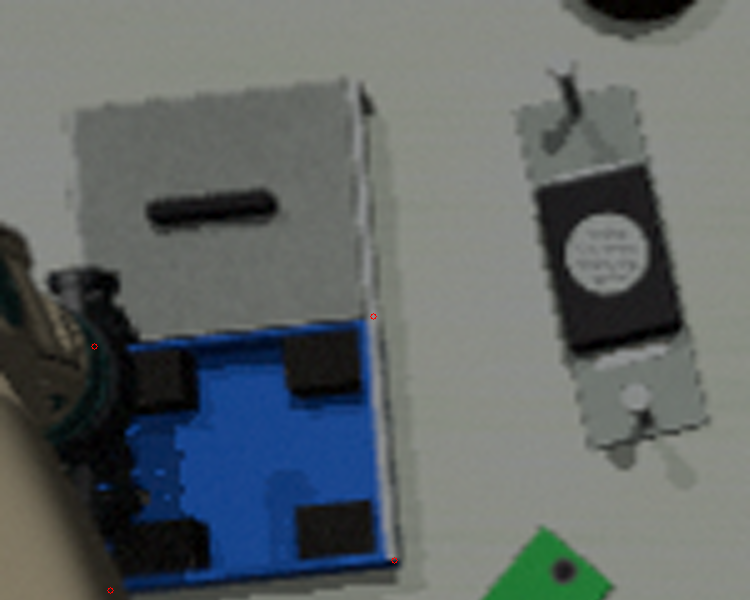

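```bash
python3 -c "
from h import *
go(.61,.038,.34,193.8)"
```

```text
row [0, 0, -97.0, -27.07, 13.86, -4.0] rows>= 11.3 cmd [0.4404 0.2905 0.3   ] 96.78
t 6.5 [0.4406 0.2903 0.2995] [-180.     0.    96.7] F [-0.5  0.6  0.2] g 1.001 0.0
```

Emit:
{"method": "move_arm", "body": {"deltas": [0, 0, -64, -27, 13.9, -4, 0, 0, 0, -64, -27, 13.9, -4, 0, 0, 0, -64, -27, 13.9, -4, 0, 0, 0, -64, -27, 13.9, -4, 0, 0, 0, -64, -27, 13.9, -4, 0, 0, 0, -64, -27, 13.9, -4, 0, 0, 0, -64, -27, 13.9, -4, 0, 0, 0, -64, -27, 13.9, -4, 0]}}

```text
t: 7.3
ee_pos: [0.6124, 0.0352, 0.34]
orientation: [-180.0, 0.1, 160.8]
ft_force: [-0.0, 0.7, -0.1]
gripper_width: 1.002
grip_force: 0.0
```

Emit:
{"method": "move_arm", "body": {"deltas": [0, 0, -33, 0, 0, 0, 0, 0, 0, -33, 0, 0, 0, 0, 0, 0, -33, 0, 0, 0, 0, 0, 0, -33, 0, 0, 0, 0, 0, 0, -33, 0, 0, 0, 0, 0, 0, -33, 0, 0, 0, 0, 0, 0, -33, 0, 0, 0, 0]}}

```text
t: 8.0
ee_pos: [0.61, 0.0386, 0.3398]
orientation: [180.0, -0.0, -166.3]
ft_force: [-0.1, -0.2, -0.7]
gripper_width: 0.999
grip_force: 0.0
```

```bash
python3 -c "
from h import *
for i in range(4): f=grab('wrist')
cv2.imwrite('pics/w3.png',f['pixels'][:,:,::-1])
go(.61,.038,.34,193.8,[[0,0,-64,-27,13.9,-4],[0,0,-33,0,0,0]])
c=np.array([.577,.0345]);a=np.radians(13.8);u=np.array([np.cos(a),np.sin(a)])
print(proj(f,[[*c,.048],[*(c+.108*u),.13],[*(c-.108*u),.13]]))"
```

```text
row [0, 0, -0.0, 0.04, -0.07, -0.0] rows>= 0.0 cmd [0.6103 0.0387 0.34  ] 193.78
t 8.2 [0.6099 0.0387 0.3399] [ 180.     0.  -166.3] F [-0.5  0.8 -0. ] g 1.002 0.0
[[256.62193747 142.24822612]
 [257.06518593 245.33839663]
 [257.28769347  33.17274052]]
```

View pics/w3.png

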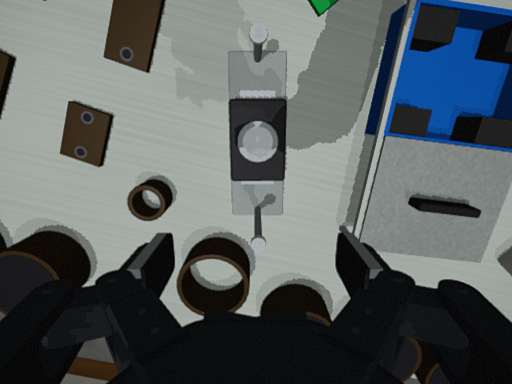

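The stand's post heads are at (259,33) and (258,243) and its lens at (257,142). All three match my prediction to within about 2 px.

```bash
python3 -c "
from h import *
f=grab('wrist'); t=grab('top')
h=back(f,[(259,33),(258,242.5)],.13);print(h,h.mean(0),np.degrees(np.arctan2(*(h[1]-h[0])[::-1])),np.linalg.norm(h[1]-h[0]))
print(back(f,[(257.5,142)],.048))
for F,z in((f,.012),(t,.012)):
  for p in plates(F,z):
    if p[1][0]>.3 and 50<p[2][0]<200 and 50<p[2][1]<62: print(*p)
go(.448,-.1575,.20,175)"
```

```text
[[0.47160248 0.01022096]
 [0.67819161 0.06046509]] [0.57489705 0.03534302] 13.669399549424156 0.21261124091984043
[[0.5764119  0.03555004]]
[ 92. 369.] [ 1.0628 -0.1633] [92.8 52.8] 85.3
[147. 200.] [ 0.7098 -0.107 ] [62.4 57.4] -59.3
[ 84. 133.] [ 0.6282 -0.2088] [78.5 59.7] -6.1
[133.  31.] [ 0.4762 -0.1586] [89.  59.7] -4.8
[333. 222.] [ 0.4145 -0.3004] [99.4 58.6] -10.1
[497. 215.] [ 0.4389 -0.857 ] [90.9 61.5] 8.6
[289. 212.] [ 0.4476 -0.1575] [149.1  58.4] -5.3
[351. 167.] [ 0.6004 -0.3618] [123.7  59.1] -14.0
[306. 158.] [ 0.6297 -0.2106] [79.6 58. ] -6.5
[273. 134.] [ 0.7077 -0.0999] [52.  50.5] 0.6
row [0, 0, 18.8, 20.43, -15.2, 14.0] rows>= 5.8 cmd [0.6103 0.0387 0.34  ] 193.78
t 8.3 [0.6099 0.0387 0.3399] [-180.     0.  -166.2] F [-0.3  1.1 -0.5] g 0.998 0.0
```

Emit:
{"method": "move_arm", "body": {"deltas": [0, 0, 18.8, 20.4, -15.2, 14, 0, 0, 0, 18.8, 20.4, -15.2, 14, 0, 0, 0, 18.8, 20.4, -15.2, 14, 0, 0, 0, 18.8, 20.4, -15.2, 14, 0, 0, 0, 18.8, 20.4, -15.2, 14, 0, 0, 0, 18.8, 20.4, -15.2, 14, 0, 0, 0, 18.8, 20.4, -15.2, 14, 0, 0, 0, 18.8, 20.4, -15.2, 14, 0]}}

```text
t: 9.1
ee_pos: [0.4474, -0.158, 0.1996]
orientation: [180.0, -0.0, 174.9]
ft_force: [0.5, 0.3, 0.5]
gripper_width: 1.002
grip_force: 0.0
```

```bash
python3 -c "
from h import *
for i in range(4): f=grab('wrist')
cv2.imwrite('pics/w4.png',f['pixels'][:,:,::-1])
for p in plates(f): 
    if 50<p[2][1]<62:print(*p)
go(.448,-.1575,.08,175,[[0,0,18.8,20.4,-15.2,14]])"
```

```text
[104. 159.] [ 0.4134 -0.2989] [98.5 59.7] -10.1
[254. 176.] [ 0.4466 -0.157 ] [147.8  58.4] -4.9
row [0, 0, -0.0, 0.03, -0.01, 12.0] rows>= 2.4 cmd [ 0.4483 -0.1575  0.2   ] 174.98
t 9.3 [ 0.4494 -0.1573  0.201 ] [-1.800e+02  1.000e-01  1.751e+02] F [ 0.3 -0.   0.9] g 1.003 0.0
```

View pics/w4.png

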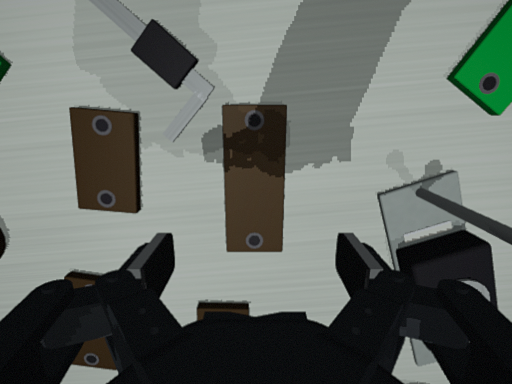

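```bash
python3 -c "
from h import *
f=grab('wrist'); p,y=cmd(); R=Rn.from_euler('xyz',[180,0,y],degrees=True).as_matrix()
c=R.T@(-f['R'].T@f['t']-p); print('cam in tool',c.round(4))
for uv in [(172,234),(340,234),(172,270),(340,270),(152,234),(358,234)]:
    n=cv2.undistortPoints(np.float64([[uv]]),f['K'],f['dist']).ravel(); d=R.T@(f['R'].T@np.r_[n,1])
    for Y in (.0425,):
        k=(np.sign(d[1])*Y-c[1])/d[1]; print(uv,(c+k*d).round(4))
"
```

```text
cam in tool [ 0.068   0.0013 -0.0709]
(172, 234) [ 0.0067 -0.0425  0.0606]
(340, 234) [0.012  0.0425 0.0495]
(172, 270) [-0.0117 -0.0425  0.0555]
(340, 270) [-0.0047  0.0425  0.0446]
(152, 234) [ 0.0186 -0.0425  0.035 ]
(358, 234) [0.0218 0.0425 0.0285]
```

Emit:
{"method": "move_arm", "body": {"deltas": [0, 0, 0, 0, 0, 4, 0, 0, 0, 0, 0, 0, 8, 0, 0, 0, 0, 0, 0, 11, 0, 0, 0, 0, 0, 0, 12.5, 0, 0, 0, 0, 0, 0, 13.1, 0, 0, 0, 0, 0, 0, 13.1, 0, 0, 0, 0, 0, 0, 13.1, 0.2, 0, 0, 0, 0, 0, 13.1, 0.3]}}

```text
t: 10.15
ee_pos: [0.4492, -0.158, 0.0702]
orientation: [-179.9, 0.2, 175.0]
ft_force: [0.7, 0.4, 1.6]
gripper_width: 0.708
grip_force: 0.7
```

Emit:
{"method": "move_arm", "body": {"deltas": [0, 0, 0, 0, 0, 0, 1, 0, 0, 0, 0, 0, 0, 1, 0, 0, 0, 0, 0, 0, 1, 0, 0, 0, 0, 0, 0, 1, 0, 0, 0, 0, 0, 0, 1]}}

```text
t: 10.65
ee_pos: [0.4493, -0.1581, 0.0708]
orientation: [-179.9, 0.2, 175.0]
ft_force: [-0.8, 1.2, 4.5]
gripper_width: 0.681
grip_force: 64.3
```

Emit:
{"method": "move_arm", "body": {"deltas": [0, 0, 0, 0, 0, -0.5, 1, 0, 0, 0, 0, 0, -3, 1, 0, 0, 0, 0, 0, -6, 1, 0, 0, 0, 0, 0, -10, 1, 0, 0, 0, 0, 0, -14, 1, 0, 0, 0, 0, 0, -17, 1, 0, 0, 0, 0, 0, -17, 1, 0, 0, 0, 0, 0, -17, 1]}}

```text
t: 11.45
ee_pos: [0.4481, -0.1576, 0.2397]
orientation: [-180.0, 0.1, 175.0]
ft_force: [-0.4, 0.7, -2.8]
gripper_width: 0.679
grip_force: 65.2
```

```bash
cat >> h.py <<'E'
def held(f,ztool=.0588):
    "held plate (top face at tool z) in tool frame"
    p,y=cmd(); R=Rn.from_euler("xyz",[180,0,y],degrees=True)
    for q in plates(f,p[2]-ztool,1500):
        d=R.inv().apply([q[1][0]-p[0],q[1][1]-p[1],0])*1000
        if np.hypot(*d[:2])<90: print("held centre tool mm",d[:2].round(1),q[2],"angle",round((q[3]-y+90)%180-90,1))
E
python3 -c "
from h import *
for i in range(3): f=grab('wrist')
cv2.imwrite('pics/w5.png',f['pixels'][:,:,::-1])
go(.5765,.035,.24,193.7,[[0,0,0,0,0,13.1],[0,0,0,0,0,-17]])
held(f)"
```

```text
row [0, 0, -18.7, -11.08, 20.29, -0.1] rows>= 4.6 cmd [ 0.4483 -0.1575  0.239 ] 174.98
t 11.6 [ 0.4466 -0.1569  0.2371] [179.9  -0.2 175. ] F [-0.7 -0.6 -2. ] g 0.676 65.2
held centre tool mm [ 49.7 -61.1] [42.6 26. ] angle -5.5
held centre tool mm [20.2  1.5] [116.8  58.2] angle -0.1
```

View pics/w5.png

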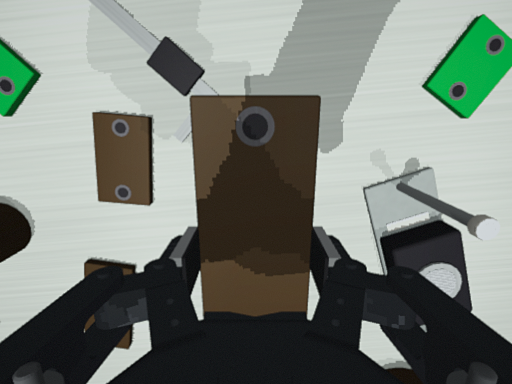

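Emit:
{"method": "move_arm", "body": {"deltas": [0, 0, -18.7, -11.3, 20.3, 0, 1, 0, 0, -18.7, -11.3, 20.3, 0, 1, 0, 0, -18.7, -11.3, 20.3, 0, 1, 0, 0, -18.7, -11.3, 20.3, 0, 1, 0, 0, -18.7, -11.3, 20.3, 0, 1, 0, 0, -18.7, -11.3, 20.3, 2, 1, 0, 0, -18.7, -11.3, 20.3, 3.8, 1, 0, 0, -18.7, -11.3, 20.3, 3.8, 1]}}

```text
t: 12.4
ee_pos: [0.575, 0.0354, 0.196]
orientation: [179.8, -0.6, -166.3]
ft_force: [-1.3, 0.3, -2.4]
gripper_width: 0.678
grip_force: 65.2
```

```bash
python3 -c "
from h import *
cmd([[0,0,-18.7,-11.3,20.3,3.8]])
for i in range(3): f=grab('wrist')
go(.5785,.0355,.201,193.7); held(f)
f=grab('top'); s=grab('scene')
a=cv2.resize(f['pixels'][110:230,190:280,::-1],None,fx=4.4,fy=4.4,interpolation=cv2.INTER_CUBIC)
b=cv2.resize(s['pixels'][160:290,230:330,::-1],None,fx=4,fy=528/130,interpolation=cv2.INTER_CUBIC)
cv2.imwrite('pics/v1.png',np.hstack([a,b]))
stat()"
```

```text
row [0, 0, -0.0, 0.0, 0.07, 0.0] rows>= 0.0 cmd [0.5787 0.0349 0.201 ] 193.68
t 12.6 [0.5779 0.0346 0.2004] [ 1.800e+02 -1.000e-01 -1.663e+02] F [ 0.8 -0.3 -2.3] g 0.677 65.2
held centre tool mm [ -5.6 -84.7] [43.  19.4] angle -69.1
held centre tool mm [20.   1.6] [116.6  58.1] angle -0.1
t 12.7 [0.5788 0.0344 0.2017] [-1.800e+02  1.000e-01 -1.664e+02] F [ 0.6  0.8 -1.4] g 0.683 65.2
```

View pics/v1.png

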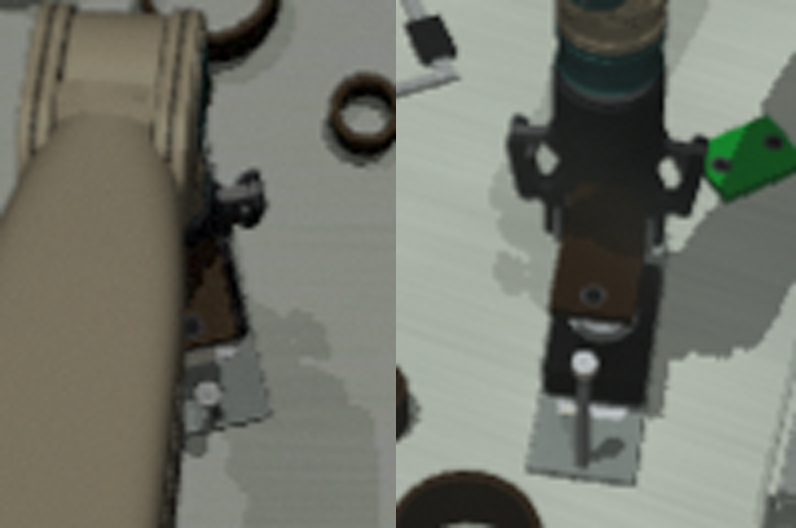

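The left panel (top camera) shows the near plate end with its corner at about (243,337). The right panel (scene) shows the far end, with its bottom edge running from (552,312) to (633,320) just before the white head at (585,362).

```bash
python3 -c "
from h import *
f=grab('top'); s=grab('scene')
v=np.array([.5765,.035]);a=np.radians(13.7);u=np.array([np.cos(a),np.sin(a)]);n=np.array([-u[1],u[0]])
def show(p): print((np.c_[(p-v)@u,(p-v)@n]*1000).round(1).tolist())
q=(np.array([(552,312),(633,320),(585,362)])-[396,0]+.5)/[4,528/130]-.5+[230,160]
show(back(s,q,.13))
q=(np.array([(243,338),(207,393)])+.5)/4.4-.5+[190,110]
show(back(f,q,.13))"
```

```text
[[68.6, -31.6], [66.9, 25.0], [107.1, -2.9]]
[[-75.6, -33.2], [-107.6, -0.5]]
```

```bash
python3 -c "
from h import *
s=grab('scene'); f=grab('top')
v=np.array([.5765,.035]);a=np.radians(13.7);u=np.array([np.cos(a),np.sin(a)]);n=np.array([-u[1],u[0]])
for F,sg,L in((s,1,(-15,0,15)),(f,-1,(-15,-25))):
  for l in L:
    r=np.arange(54,100,2.)
    X=np.c_[v+sg*r[:,None]/1000*u+l/1000*n,np.full(len(r),.13)]
    q=proj(F,X).astype(np.float32)
    c=cv2.remap(F['pixels'],q[None,:,0],q[None,:,1],cv2.INTER_LINEAR)[0].astype(int)
    print(l,[(int(k),*x) for k,x in zip(r,c.tolist())])
"
```

```text
-15 [(54, 50, 43, 36), (56, 47, 39, 30), (58, 45, 36, 27), (60, 45, 36, 26), (62, 43, 36, 26), (64, 41, 34, 26), (66, 35, 31, 25), (68, 30, 28, 23), (70, 48, 48, 45), (72, 69, 70, 68), (74, 96, 99, 97), (76, 105, 110, 108), (78, 92, 96, 94), (80, 69, 72, 70), (82, 47, 49, 48), (84, 35, 37, 36), (86, 29, 30, 30), (88, 28, 29, 29), (90, 28, 29, 29), (92, 28, 29, 28), (94, 29, 29, 28), (96, 29, 29, 28), (98, 30, 30, 29)]
0 [(54, 54, 51, 49), (56, 54, 50, 46), (58, 53, 46, 40), (60, 48, 41, 34), (62, 41, 35, 26), (64, 36, 32, 25), (66, 30, 28, 23), (68, 32, 31, 26), (70, 45, 44, 41), (72, 73, 73, 71), (74, 100, 103, 102), (76, 127, 132, 132), (78, 119, 123, 123), (80, 102, 107, 106), (82, 80, 83, 82), (84, 64, 67, 66), (86, 59, 62, 61), (88, 46, 49, 47), (90, 31, 32, 31), (92, 27, 28, 26), (94, 27, 28, 26), (96, 52, 53, 52), (98, 86, 88, 87)]
15 [(54, 45, 37, 27), (56, 45, 37, 27), (58, 46, 37, 27), (60, 46, 37, 28), (62, 44, 36, 28), (64, 41, 34, 27), (66, 32, 29, 24), (68, 35, 35, 30), (70, 51, 52, 49), (72, 72, 74, 72), (74, 95, 99, 98), (76, 87, 90, 89), (78, 79, 82, 81), (80, 70, 72
[... 333 characters left out ...]
), (72, 35, 30, 23), (74, 36, 35, 31), (76, 58, 59, 54), (78, 91, 92, 89), (80, 121, 123, 123), (82, 126, 128, 127), (84, 119, 121, 120), (86, 105, 106, 105), (88, 99, 102, 99), (90, 93, 98, 93), (92, 87, 92, 88), (94, 87, 92, 88), (96, 88, 93, 88), (98, 90, 95, 90)]
-25 [(54, 47, 37, 26), (56, 48, 38, 27), (58, 48, 38, 28), (60, 48, 38, 29), (62, 49, 39, 28), (64, 49, 39, 28), (66, 48, 39, 27), (68, 49, 39, 28), (70, 42, 33, 23), (72, 21, 16, 7), (74, 33, 32, 27), (76, 51, 54, 50), (78, 71, 71, 65), (80, 95, 96, 92), (82, 121, 124, 123), (84, 112, 115, 114), (86, 100, 104, 102), (88, 96, 100, 96), (90, 96, 100, 96), (92, 96, 101, 96), (94, 96, 101, 97), (96, 95, 101, 96), (98, 94, 100, 95)]
```

Emit:
{"method": "move_arm", "body": {"deltas": [0, 0, 0, -0.2, 0, 0, 1, 0, 0, 0, -0.2, 0, 0, 1, 0, 0, 0, -0.2, 0, 0, 1, 0, 0, 0, -0.2, 0, 0, 1, 0, 0, 0, -0.2, 0, 0, 1, 0, 0, 0, -0.2, 0, 0, 1, 0, 0, 0, -0.2, 0, 0, 1, 0, 0, 0, -0.2, 0, 0, 1]}}

```text
t: 13.65
ee_pos: [0.5803, 0.0352, 0.2009]
orientation: [-180.0, 0.0, -166.3]
ft_force: [0.2, -0.3, -1.6]
gripper_width: 0.679
grip_force: 65.2
```

Emit:
{"method": "move_arm", "body": {"deltas": [0, 0, 0, 0, 0, 0, 1, 0, 0, 0, 0, 0, 0, 1, 0, 0, 0, 0, 0, 0, 1, 0, 0, 0, 0, 0, 0, 1, 0, 0, 0, 0, 0, 0, 1, 0, 0, 0, 0, 0, 0, 1, 0, 0, 0, 0, 0, 0, 1, 0, 0, 0, 0, 0, 0, 1]}}

```text
t: 14.45
ee_pos: [0.5803, 0.0352, 0.2009]
orientation: [180.0, -0.0, -166.3]
ft_force: [-0.3, -0.3, -2.0]
gripper_width: 0.68
grip_force: 65.2
```

Emit:
{"method": "move_arm", "body": {"deltas": [0, 0, 0, 0, 0, 0, 1, 0, 0, 0, 0, 0, 0, 1, 0, 0, 0, 0, 0, 0, 1, 0, 0, 0, 0, 0, 0, 1, 0, 0, 0, 0, 0, 0, 1, 0, 0, 0, 0, 0, 0, 1, 0, 0, 0, 0, 0, 0, 1, 0, 0, 0, 0, 0, 0, 1]}}

```text
t: 15.25
ee_pos: [0.5803, 0.0352, 0.2009]
orientation: [-180.0, 0.0, -166.3]
ft_force: [-0.4, 0.2, -2.2]
gripper_width: 0.681
grip_force: 65.2
```

Emit:
{"method": "move_arm", "body": {"deltas": [0, 0, 0, 0, 0, 0, 1, 0, 0, 0, 0, 0, 0, 1, 0, 0, 0, 0, 0, 0, 1, 0, 0, 0, 0, 0, 0, 1, 0, 0, 0, 0, 0, 0, 1, 0, 0, 0, 0, 0, 0, 1, 0, 0, 0, 0, 0, 0, 1]}}

```text
t: 15.95
ee_pos: [0.5803, 0.0352, 0.2009]
orientation: [180.0, -0.0, -166.3]
ft_force: [0.6, -0.4, -2.4]
gripper_width: 0.682
grip_force: 65.2
```

```bash
python3 -c "
from h import *
go(.4425,.2675,.24,276.7,[[0,0,0,-.2,0,0]])"
```

```text
row [0, 0, -83.0, 7.93, 25.82, -3.9] rows>= 9.7 cmd [0.5806 0.0353 0.201 ] 193.68
t 15.9 [0.5803 0.0352 0.2009] [ 180.    -0.  -166.3] F [ 0.6 -0.4 -2.4] g 0.682 65.2
```

Emit:
{"method": "move_arm", "body": {"deltas": [0, 0, 0, 0, 0, -3.9, 1, 0, 0, -60, 7.9, 26.2, -3.9, 1, 0, 0, -60, 7.9, 26.2, -3.9, 1, 0, 0, -60, 7.9, 26.2, -3.9, 1, 0, 0, -60, 7.9, 26.2, -3.9, 1, 0, 0, -60, 7.9, 26.2, -3.9, 1, 0, 0, -60, 7.9, 26.2, -3.9, 1, 0, 0, -60, 7.9, 26.2, -3.9, 1]}}

```text
t: 16.75
ee_pos: [0.4394, 0.2737, 0.24]
orientation: [179.9, 0.0, -105.7]
ft_force: [0.3, -0.7, -1.7]
gripper_width: 0.684
grip_force: 65.6
```

```bash
python3 -c "
from h import *
stat()"
```

```text
t 16.8 [0.4394 0.2737 0.24  ] [ 179.9    0.  -105.7] F [ 0.3 -0.7 -1.7] g 0.684 65.6
```

Emit:
{"method": "move_arm", "body": {"deltas": [0, 0, -23, 0, 0, 0, 1, 0, 0, -23, 0, 0, 0, 1, 0, 0, -23, 0, 0, 0, 1, 0, 0, -23, 0, 0, 4, 1, 0, 0, -23, 0, 0, 7, 1, 0, 0, -23, 0, 0, 9, 1, 0, 0, -23, 0, 0, 9, 1, 0, 0, -23, 0, 0, 9, 1]}}

```text
t: 17.55
ee_pos: [0.4416, 0.2712, 0.1501]
orientation: [180.0, -0.0, -83.3]
ft_force: [1.5, -0.4, -1.8]
gripper_width: 0.685
grip_force: 65.6
```

```bash
python3 -c "
from h import *
cmd([[0,0,-60,7.9,26.2,-3.9],[0,0,-23,0,0,9]])
f=grab('wrist');f=grab('wrist')
go(.442,.2715,.1,276.7)
cv2.imwrite('pics/w6.png',f['pixels'][:,:,::-1])"
```

```text
row [0, 0, -0.0, -0.03, -0.01, 5.0] rows>= 1.0 cmd [0.4419 0.2712 0.15  ] 276.68
t 17.6 [0.4428 0.2717 0.1515] [-1.798e+02  1.000e-01 -8.330e+01] F [ 0.3 -0.5 -1.2] g 0.679 65.6
```

View pics/w6.png

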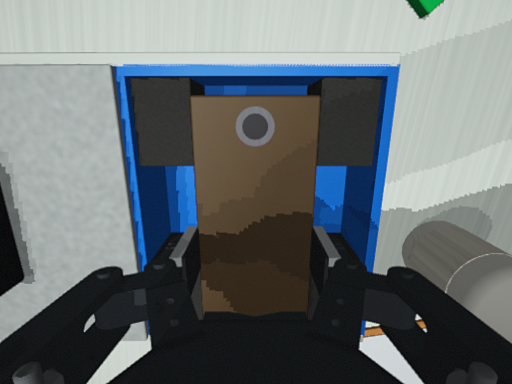

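The plate (columns 191-320) is centred between the inserts and the case rim (117-398). I'll lower it.

Emit:
{"method": "move_arm", "body": {"deltas": [0, 0, 0, 0, 0, 2, 1, 0, 0, 0, 0, 0, 4, 1, 0, 0, 0, 0, 0, 5.5, 1, 0, 0, 0, 0, 0, 6.5, 1, 0, 0, 0, 0, 0, 6.9, 1, 0, 0, 0, 0, 0, 7.1, 1, 0, 0, 0, 0, 0, 7.1, 1, 0, 0, 0, 0, 0, 7.1, 1]}}

```text
t: 18.45
ee_pos: [0.4422, 0.2714, 0.0797]
orientation: [-179.9, 0.0, -83.3]
ft_force: [0.7, 0.2, -2.1]
gripper_width: 0.686
grip_force: 65.6
```

Emit:
{"method": "move_arm", "body": {"deltas": [0, 0, 0, 0, 0, 0.1, 1, 0, 0, 0, 0, 0, 0.2, 1, 0, 0, 0, 0, 0, 0.2, 1, 0, 0, 0, 0, 0, 0.2, 1]}}

```text
t: 18.85
ee_pos: [0.4416, 0.2712, 0.077]
orientation: [-180.0, 0.0, -83.3]
ft_force: [-0.3, 0.4, -1.9]
gripper_width: 0.681
grip_force: 65.6
```

Not touching yet; I'll go down in 1 mm steps.

Emit:
{"method": "move_arm", "body": {"deltas": [0, 0, 0, 0, 0, 0.1, 1, 0, 0, 0, 0, 0, 0.1, 1, 0, 0, 0, 0, 0, 0.1, 1]}}

```text
t: 19.15
ee_pos: [0.4416, 0.2712, 0.0768]
orientation: [-180.0, -0.0, -83.3]
ft_force: [-1.7, -1.0, 6.1]
gripper_width: 0.679
grip_force: 66.4
```

Emit:
{"method": "move_arm", "body": {"deltas": [0, 0, 0, 0, 0, 0.1, 1, 0, 0, 0, 0, 0, 0.1, 1, 0, 0, 0, 0, 0, 0.1, 1]}}

```text
t: 19.45
ee_pos: [0.4416, 0.2712, 0.0767]
orientation: [-180.0, -0.0, -83.3]
ft_force: [-5.0, -3.0, 12.7]
gripper_width: 0.683
grip_force: 67.3
```

Emit:
{"method": "move_arm", "body": {"deltas": [0, 0, 0, 0, 0, -0.1, 1, 0, 0, 0, 0, 0, -0.1, 0, 0, 0, 0, 0, 0, -0.1, 0, 0, 0, 0, 0, 0, -0.1, 0, 0, 0, 0, 0, 0, -0.1, 0, 0, 0, 0, 0, 0, -5, 0, 0, 0, 0, 0, 0, -10, 0, 0, 0, 0, 0, 0, -15, 0]}}

```text
t: 20.25
ee_pos: [0.441, 0.2709, 0.226]
orientation: [179.9, -0.0, -83.3]
ft_force: [1.0, 0.4, 0.6]
gripper_width: 1.003
grip_force: 0.0
```

```bash
python3 -c "
from h import *
for i in range(2): f=grab('wrist')
cmd([[0,0,0,0,0,7.1],[0,0,0,0,0,.2],[0,0,0,0,0,.1],[0,0,0,0,0,.1],[0,0,0,0,0,-15]])
t=grab('top')
for p in plates(t):
    if p[1][0]>.3 and 50<p[2][0]<200 and 50<p[2][1]<62: print(*p)
print('case'); 
for p in plates(f,.018,1000): print(*p)
go(.601,-.3615,.24,165.8)"
```

```text
[333. 222.] [ 0.4144 -0.3004] [99.6 58.6] -10.1
[496. 218.] [ 0.4319 -0.8538] [102.1  55.5] 6.7
[166. 211.] [0.4446 0.252 ] [110.   58.5] -83.3
[351. 167.] [ 0.6007 -0.3616] [123.9  59.2] -14.4
[306. 158.] [ 0.6297 -0.2108] [79.6 58.4] -6.5
[273. 135.] [ 0.7077 -0.0999] [52.  50.5] 0.6
case
[261. 169.] [0.4411 0.2699] [147.2  58.3] -83.1
row [0, 0, 110.9, 64.69, -8.45, -1.5] rows>= 13.1 cmd [0.4419 0.2712 0.225 ] 276.68
t 20.4 [0.4444 0.2725 0.2294] [-179.5    0.2  -83.3] F [ 0.3 -0.3 -0.3] g 1.002 0.0
```

```bash
cat >> h.py <<'E'
def plan(*W):
    "rows for a chain of waypoints x,y,z,yaw; commits them as commanded"
    for x,y,z,yaw in W:
        p,y0=cmd(); R=Rn.from_euler("xyz",[180,0,y0],degrees=True)
        r=[0,0,round((y0-yaw+180)%360-180,1)]+(R.inv().apply(np.array([x,y,z])-p)*100).round(1).tolist()
        print("row",r,"n",round(max(abs(r[2])/8.59,np.linalg.norm(r[3:])/5),1)); cmd([r])
def near(names=("wrist","top"),z=.012):
    for n in names:
        for i in range(3 if n=="wrist" else 1): f=grab(n)
        for q in plates(f,z):
            if 50<q[2][1]<62 and 70<q[2][0]<160: print(n,*q)
    stat()
E
python3 -c "
from h import *
plan((.53,-.03,.25,220),(.601,-.3615,.2,165.7))"
```

```text
row [0, 0, 56.7, 30.9, -5.2, -2.5] n 6.6
row [0, 0, 54.3, 15.8, -30.0, 5.0] n 6.9
```

Emit:
{"method": "move_arm", "body": {"deltas": [0, 0, 56.7, 30.9, -5.2, -2.5, 0, 0, 0, 56.7, 30.9, -5.2, -2.5, 0, 0, 0, 56.7, 30.9, -5.2, -2.5, 0, 0, 0, 56.7, 30.9, -5.2, -2.5, 0, 0, 0, 56.7, 30.9, -5.2, -2.5, 0, 0, 0, 56.7, 30.9, -5.2, -2.5, 0, 0, 0, 56.7, 30.9, -5.2, -2.5, 0, 0, 0, 56.7, 30.9, -5.2, -2.5, 0]}}

```text
t: 21.2
ee_pos: [0.5292, -0.032, 0.2484]
orientation: [179.9, -0.1, -140.3]
ft_force: [-0.3, 0.0, -0.5]
gripper_width: 1.001
grip_force: 0.0
```

Emit:
{"method": "move_arm", "body": {"deltas": [0, 0, 54.3, 15.8, -30, 5, 0, 0, 0, 54.3, 15.8, -30, 5, 0, 0, 0, 54.3, 15.8, -30, 5, 0, 0, 0, 54.3, 15.8, -30, 5, 0, 0, 0, 54.3, 15.8, -30, 5, 0, 0, 0, 54.3, 15.8, -30, 5, 0, 0, 0, 54.3, 15.8, -30, 5, 0, 0, 0, 54.3, 15.8, -30, 5, 0]}}

```text
t: 22.0
ee_pos: [0.6008, -0.3645, 0.1966]
orientation: [-180.0, -0.1, 165.5]
ft_force: [-1.1, 0.3, -0.2]
gripper_width: 1.002
grip_force: 0.0
```

```bash
python3 -c "
from h import *
near(); print(cmd())"
```

```text
wrist [410. 177.] [ 0.6282 -0.2112] [79.1 59.4] -6.2
wrist [253. 184.] [ 0.6004 -0.3608] [123.2  58.5] -14.1
top [160. 212.] [0.4425 0.27  ] [146.5  58.5] -83.3
top [306. 157.] [ 0.6296 -0.2108] [80.1 58.4] -6.5
t 22.2 [ 0.6004 -0.3589  0.1988] [ 1.799e+02 -1.000e-01  1.658e+02] F [-0.2 -0.7  0.7] g 0.994 0.0
(array([ 0.60114482, -0.36103274,  0.2       ]), 165.676)
```

Emit:
{"method": "move_arm", "body": {"deltas": [0, 0, 0, 0.2, 0, 4, 0, 0, 0, 0, 0.2, 0, 8, 0, 0, 0, 0, 0.2, 0, 11, 0, 0, 0, 0, 0.2, 0, 12.3, 0, 0, 0, 0, 0.2, 0, 12.8, 0, 0, 0, 0, 0.2, 0, 12.8, 0, 0, 0, 0, 0.2, 0, 12.8, 0.2, 0, 0, 0, 0.2, 0, 12.8, 1]}}

```text
t: 23.0
ee_pos: [0.6001, -0.3615, 0.0742]
orientation: [-179.9, 0.2, 165.7]
ft_force: [-1.2, 0.5, 26.8]
gripper_width: 0.692
grip_force: 23.9
```

Emit:
{"method": "move_arm", "body": {"deltas": [0, 0, 0, 0, 0, 0, 1, 0, 0, 0, 0, 0, 0, 1, 0, 0, 0, 0, 0, 0, 1, 0, 0, 0, 0, 0, 0, 1, 0, 0, 0, 0, 0, 0, 1, 0, 0, 0, 0, 0, 0, 1]}}

```text
t: 23.6
ee_pos: [0.6005, -0.3618, 0.0748]
orientation: [-179.9, 0.3, 165.7]
ft_force: [-0.1, 0.7, 5.9]
gripper_width: 0.672
grip_force: 64.7
```

Emit:
{"method": "move_arm", "body": {"deltas": [0, 0, 0, 0, 0, -0.5, 1, 0, 0, 0, 0, 0, -3, 1, 0, 0, 0, 0, 0, -6, 1, 0, 0, 0, 0, 0, -10, 1, 0, 0, 0, 0, 0, -14, 1, 0, 0, 0, 0, 0, -17, 1, 0, 0, 0, 0, 0, -17, 1, 0, 0, 0, 0, 0, -17, 1]}}

```text
t: 24.4
ee_pos: [0.5989, -0.3608, 0.2427]
orientation: [-180.0, 0.1, 165.7]
ft_force: [-0.6, 0.2, -1.0]
gripper_width: 0.673
grip_force: 64.5
```

```bash
python3 -c "
from h import *
cmd([[0,0,0,.2,0,12.8],[0,0,0,0,0,-17]])
for i in range(3): f=grab('wrist')
stat(); held(f,.0602); plan((.5785,.0355,.242,193.7))"
```

```text
t 24.6 [ 0.5977 -0.3598  0.2393] [179.9  -0.2 165.7] F [-0.4  0.1 -0.5] g 0.677 64.5
held centre tool mm [43.9 65.8] [34.  25.8] angle 8.1
held centre tool mm [13.7  1.3] [100.6  56.6] angle 0.1
row [0, 0, -28.0, 11.8, 37.9, 0.0] n 7.9
```

Emit:
{"method": "move_arm", "body": {"deltas": [0, 0, -28, 11.8, 37.9, 0, 1, 0, 0, -28, 11.8, 37.9, 0, 1, 0, 0, -28, 11.8, 37.9, 0, 1, 0, 0, -28, 11.8, 37.9, 0, 1, 0, 0, -28, 11.8, 37.9, 0, 1, 0, 0, -28, 11.8, 37.9, 0, 1, 0, 0, -28, 11.8, 37.9, 0, 1, 0, 0, -28, 11.8, 37.9, 0, 1]}}

```text
t: 25.35
ee_pos: [0.5766, 0.038, 0.2399]
orientation: [179.9, -0.2, -166.3]
ft_force: [0.5, -0.6, -0.6]
gripper_width: 0.673
grip_force: 64.6
```

```bash
python3 -c "
from h import *
print(cmd())
plan((.5784,.0354,.205,193.7))
stat()"
```

```text
(array([0.57864181, 0.03587356, 0.242     ]), 193.676)
row [0, 0, -0.0, 0.0, -0.0, 3.7] n 0.7
t 25.4 [0.5766 0.038  0.2399] [ 179.9   -0.2 -166.3] F [ 0.5 -0.6 -0.6] g 0.673 64.6
```

Emit:
{"method": "move_arm", "body": {"deltas": [0, 0, 0, 0, 0, 1.2, 1, 0, 0, 0, 0, 0, 2.4, 1, 0, 0, 0, 0, 0, 3.4, 1, 0, 0, 0, 0, 0, 3.7, 1, 0, 0, 0, 0, 0, 3.7, 1, 0, 0, 0, 0, 0, 3.7, 1, 0, 0, 0, 0, 0, 3.7, 1]}}

```text
t: 26.05
ee_pos: [0.5789, 0.0351, 0.2055]
orientation: [-180.0, 0.1, -166.4]
ft_force: [0.3, 1.1, -0.8]
gripper_width: 0.676
grip_force: 64.6
```

```bash
cat >> h.py <<'E'
def ends():
    v=np.array([.5765,.035]);a=np.radians(13.7);u=np.array([np.cos(a),np.sin(a)]);n=np.array([-u[1],u[0]])
    for nm,sg,L in(("scene",1,(-15,0,15)),("top",-1,(-12,-18,-25))):
        F=grab(nm)
        for l in L:
            r=np.arange(24,100,2.); X=np.c_[v+sg*r[:,None]/1000*u+l/1000*n,np.full(len(r),.13)]; q=proj(F,X).astype(np.float32)
            c=cv2.remap(F["pixels"],q[None,:,0],q[None,:,1],cv2.INTER_LINEAR)[0].astype(int)
            print(nm,l," ".join(f"{int(k)}:{x[0]},{x[0]-x[2]}" for k,x in zip(r,c)))
    stat()
E
python3 -c "
from h import *
ends()"
```

```text
scene -15 24:46,18 26:46,18 28:46,18 30:46,18 32:46,17 34:47,16 36:47,16 38:49,15 40:51,15 42:52,14 44:51,14 46:49,15 48:47,16 50:46,18 52:43,16 54:39,13 56:32,8 58:31,5 60:43,4 62:66,2 64:98,0 66:117,-2 68:130,-4 70:124,-4 72:120,-3 74:116,-3 76:107,-3 78:91,-3 80:68,-2 82:47,-1 84:35,0 86:27,-1 88:28,0 90:28,0 92:28,0 94:29,0 96:30,0 98:30,0
scene 0 24:47,17 26:47,17 28:48,17 30:49,15 32:52,11 34:53,8 36:49,3 38:45,0 40:43,0 42:44,1 44:49,2 46:53,5 48:58,9 50:51,14 52:45,17 54:43,16 56:38,12 58:31,8 60:41,4 62:59,1 64:90,-2 66:120,-6 68:130,-5 70:135,-6 72:135,-6 74:134,-5 76:131,-6 78:118,-5 80:102,-4 82:80,-1 84:64,-1 86:59,-1 88:47,-1 90:32,0 92:27,0 94:26,0 96:52,0 98:86,-1
scene 15 24:47,15 26:47,15 28:47,15 30:48,17 32:48,18 34:47,18 36:47,18 38:46,17 40:46,17 42:46,17 44:46,17 46:46,18 48:45,17 50:45,18 52:44,17 54:40,14 56:35,10 58:34,8 60:35,5 62:62,3 64:89,0 66:119,-3 68:134,-5 70:134,-5 72:129,-4 74:122,-4 76:97,-3 78:77,-3 80:69,-2 82:61,-2 84:54,-2 86:42,-1 88:27,-1 90:26,0 92:24,0 94:23,0 96:23,0 98:24,1
top -12 24:14,11 26:15,11 28:18,11 30:31,14 32:39,15 34:40,17 36
[... 343 characters left out ...]
20 40:47,21 42:48,20 44:47,19 46:46,20 48:45,21 50:47,22 52:48,22 54:44,20 56:31,15 58:16,8 60:15,3 62:17,-1 64:23,-1 66:19,-1 68:13,-1 70:6,0 72:10,0 74:25,1 76:50,3 78:82,2 80:124,-1 82:132,-2 84:126,-3 86:100,-1 88:92,0 90:94,-1 92:95,0 94:96,1 96:95,0 98:96,1
top -25 24:47,20 26:47,21 28:47,21 30:48,20 32:48,20 34:49,21 36:48,21 38:48,20 40:49,21 42:48,20 44:47,20 46:46,20 48:47,20 50:50,22 52:49,22 54:41,19 56:22,11 58:20,4 60:23,0 62:25,0 64:25,-1 66:24,0 68:12,0 70:5,-1 72:6,-2 74:27,-1 76:50,1 78:70,5 80:94,3 82:120,-2 84:111,-1 86:99,-2 88:95,-1 90:95,-1 92:95,0 94:95,0 96:95,-1 98:95,-1
t 26.1 [0.5788 0.0354 0.2056] [-1.800e+02  1.000e-01 -1.664e+02] F [-0.9 -0.9 -1.4] g 0.674 64.6
```

Emit:
{"method": "move_arm", "body": {"deltas": [0, 0, 0, 0, 0, 0, 1, 0, 0, 0, 0, 0, 0, 1, 0, 0, 0, 0, 0, 0, 1, 0, 0, 0, 0, 0, 0, 1, 0, 0, 0, 0, 0, 0, 1, 0, 0, 0, 0, 0, 0, 1, 0, 0, 0, 0, 0, 0, 1, 0, 0, 0, 0, 0, 0, 1]}}

```text
t: 26.95
ee_pos: [0.5783, 0.0358, 0.2049]
orientation: [180.0, -0.0, -166.3]
ft_force: [-0.1, 0.6, -1.1]
gripper_width: 0.673
grip_force: 64.6
```

Emit:
{"method": "move_arm", "body": {"deltas": [0, 0, 0, 0, 0, 0, 1, 0, 0, 0, 0, 0, 0, 1, 0, 0, 0, 0, 0, 0, 1, 0, 0, 0, 0, 0, 0, 1, 0, 0, 0, 0, 0, 0, 1, 0, 0, 0, 0, 0, 0, 1, 0, 0, 0, 0, 0, 0, 1, 0, 0, 0, 0, 0, 0, 1]}}

```text
t: 27.75
ee_pos: [0.5783, 0.0358, 0.2049]
orientation: [-180.0, 0.0, -166.3]
ft_force: [1.4, -1.0, -0.6]
gripper_width: 0.672
grip_force: 64.6
```

Emit:
{"method": "move_arm", "body": {"deltas": [0, 0, 0, 0, 0, 0, 1, 0, 0, 0, 0, 0, 0, 1, 0, 0, 0, 0, 0, 0, 1, 0, 0, 0, 0, 0, 0, 1, 0, 0, 0, 0, 0, 0, 1, 0, 0, 0, 0, 0, 0, 1, 0, 0, 0, 0, 0, 0, 1, 0, 0, 0, 0, 0, 0, 1]}}

```text
t: 28.55
ee_pos: [0.5783, 0.0358, 0.2049]
orientation: [180.0, -0.0, -166.3]
ft_force: [-0.0, -0.4, -0.8]
gripper_width: 0.677
grip_force: 64.6
```

Emit:
{"method": "move_arm", "body": {"deltas": [0, 0, 0, 0, 0, 0, 1, 0, 0, 0, 0, 0, 0, 1]}}

```text
t: 28.75
ee_pos: [0.5783, 0.0358, 0.2049]
orientation: [-180.0, -0.0, -166.3]
ft_force: [0.8, 0.4, -1.6]
gripper_width: 0.675
grip_force: 64.6
```

```bash
python3 -c "
from h import *
plan((.525,.15,.244,245),(.4422,.2705,.15,276.7))"
```

```text
row [0, 0, -51.3, 2.5, 12.4, -3.9] n 6.0
row [0, 0, -31.7, -7.4, 12.6, 9.4] n 3.7
```

Emit:
{"method": "move_arm", "body": {"deltas": [0, 0, 0, 0, 0, -3.9, 1, 0, 0, -51.3, 2.5, 12.4, -3.9, 1, 0, 0, -51.3, 2.5, 12.4, -3.9, 1, 0, 0, -51.3, 2.5, 12.4, -3.9, 1, 0, 0, -51.3, 2.5, 12.4, -3.9, 1, 0, 0, -51.3, 2.5, 12.4, -3.9, 1, 0, 0, -51.3, 2.5, 12.4, -3.9, 1, 0, 0, -51.3, 2.5, 12.4, -3.9, 1]}}

```text
t: 29.55
ee_pos: [0.5246, 0.1505, 0.244]
orientation: [-180.0, 0.0, -115.0]
ft_force: [-0.2, -0.1, -0.9]
gripper_width: 0.677
grip_force: 64.9
```

Emit:
{"method": "move_arm", "body": {"deltas": [0, 0, -31.7, -7.4, 12.6, 0, 1, 0, 0, -31.7, -7.4, 12.6, 0, 1, 0, 0, -31.7, -7.4, 12.6, 0, 1, 0, 0, -31.7, -7.4, 12.6, 0, 1, 0, 0, -31.7, -7.4, 12.6, 4, 1, 0, 0, -31.7, -7.4, 12.6, 8, 1, 0, 0, -31.7, -7.4, 12.6, 9.4, 1, 0, 0, -31.7, -7.4, 12.6, 9.4, 1]}}

```text
t: 30.35
ee_pos: [0.4396, 0.2697, 0.1471]
orientation: [179.7, -0.1, -83.5]
ft_force: [-1.0, -1.0, -1.2]
gripper_width: 0.67
grip_force: 65.0
```

```bash
python3 -c "
from h import *
print(cmd())
for i in range(4): f=grab('wrist')
stat(); held(f,.0628)"
```

```text
(array([0.44216252, 0.27079856, 0.15      ]), 276.676)
t 30.6 [0.4432 0.2712 0.1515] [-1.798e+02  1.000e-01 -8.340e+01] F [ 0.8  0.4 -0.5] g 0.674 65.0
held centre tool mm [13.  -0.3] [117.8  60.1] angle 0.0
```

Emit:
{"method": "move_arm", "body": {"deltas": [0, 0, 0, 0, 0, 2, 1, 0, 0, 0, 0, 0, 4, 1, 0, 0, 0, 0, 0, 5, 1, 0, 0, 0, 0, 0, 5.4, 1, 0, 0, 0, 0, 0, 5.6, 1, 0, 0, 0, 0, 0, 5.6, 1, 0, 0, 0, 0, 0, 5.6, 1, 0, 0, 0, 0, 0, 5.6, 1]}}

```text
t: 31.35
ee_pos: [0.4423, 0.271, 0.0946]
orientation: [-179.9, 0.0, -83.3]
ft_force: [0.3, -0.0, -0.2]
gripper_width: 0.675
grip_force: 65.0
```

Emit:
{"method": "move_arm", "body": {"deltas": [0, 0, 0, 0, 0, 0.1, 1, 0, 0, 0, 0, 0, 0.1, 1, 0, 0, 0, 0, 0, 0.1, 1]}}

```text
t: 31.65
ee_pos: [0.4419, 0.2708, 0.093]
orientation: [-180.0, 0.0, -83.3]
ft_force: [0.3, 0.4, -0.1]
gripper_width: 0.677
grip_force: 65.0
```

Emit:
{"method": "move_arm", "body": {"deltas": [0, 0, 0, 0, 0, 0.1, 1, 0, 0, 0, 0, 0, 0.1, 1, 0, 0, 0, 0, 0, 0.1, 1]}}

```text
t: 31.95
ee_pos: [0.4419, 0.2708, 0.0928]
orientation: [-180.0, -0.0, -83.3]
ft_force: [-3.2, -0.7, 5.2]
gripper_width: 0.674
grip_force: 65.8
```

Emit:
{"method": "move_arm", "body": {"deltas": [0, 0, 0, 0, 0, 0, 0.2, 0, 0, 0, 0, 0, 0, 0, 0, 0, 0, 0, 0, 0, 0, 0, 0, 0, 0, 0, 0, 0, 0, 0, 0, 0, -2, 0, 0, 0, 0, 0, 0, -6, 0, 0, 0, 0, 0, 0, -10, 0, 0, 0, 0, 0, 0, -15, 0]}}

```text
schema error: expected a multiple of 7 numbers
```

```bash
python3 -c "
from h import *
cmd([[0,0,0,0,0,5.6],[0,0,0,0,0,.1],[0,0,0,0,0,.1],[0,0,0,0,0,-15]])
near(('top',)); near(('wrist',),.03)
plan((.45,-.03,.25,220),(.4144,-.3004,.2,169.9))"
```

```text
top [497. 214.] [ 0.4437 -0.8544] [76.7 58.8] 5.9
top [171. 210.] [0.4486 0.2328] [71.9 58.9] -84.5
top [325. 215.] [ 0.4399 -0.2727] [96.2 56.1] -0.2
top [306. 158.] [ 0.6293 -0.2108] [80.5 58.4] -6.5
t 32.0 [0.4419 0.2708 0.0928] [-180.    -0.   -83.3] F [-2.  -1.9  6.5] g 0.675 65.8
wrist [255. 202.] [0.4431 0.2562] [118.7  58.6] -83.2
t 32.1 [0.4419 0.2708 0.0928] [-180.     0.   -83.3] F [-1.7 -0.9  5.9] g 0.671 65.8
row [0, 0, 56.7, 30.0, 2.7, -0.8] n 6.6
row [0, 0, 50.1, 20.1, -18.4, 5.0] n 5.8
```

The release call was refused because I miscounted the numbers, so I'll redo it. The pictures also show that plate_100 has been knocked to about (0.440, -0.273).

Emit:
{"method": "move_arm", "body": {"deltas": [0, 0, 0, 0, 0, 0, 0.2, 0, 0, 0, 0, 0, 0, 0, 0, 0, 0, 0, 0, 0, 0, 0, 0, 0, 0, 0, 0, 0, 0, 0, 0, 0, 0, -2, 0, 0, 0, 0, 0, 0, -6, 0, 0, 0, 0, 0, 0, -10, 0, 0, 0, 0, 0, 0, -15, 0]}}

```text
t: 32.95
ee_pos: [0.4405, 0.2701, 0.2418]
orientation: [179.8, -0.1, -83.3]
ft_force: [0.5, 0.7, -0.3]
gripper_width: 0.999
grip_force: 0.0
```

```bash
echo '[[0.44216,0.2708,0.242],276.676]' > cmd.json; python3 -c "
from h import *
near(('top',)); near(('wrist',),.03)
plan((.46,-.02,.25,226),(.44,-.2727,.2,179.8))"
```

```text
top [496. 219.] [ 0.4269 -0.8555] [111.1  57.6] 5.3
top [166. 211.] [0.4466 0.2522] [110.5  59.4] -84.0
top [325. 215.] [ 0.4411 -0.2725] [98.8 56. ] -0.5
top [306. 157.] [ 0.63   -0.2106] [78.5 58.6] -5.9
t 33.0 [0.4453 0.2724 0.2518] [-179.3    0.2  -83.3] F [2.3 1.1 4.4] g 1.002 0.0
wrist [259. 169.] [0.4418 0.2675] [140.8  58.3] -83.1
t 33.1 [0.4429 0.2712 0.2437] [-1.798e+02  1.000e-01 -8.330e+01] F [-0.7  0.1 -1.1] g 1.004 0.0
row [0, 0, 50.7, 29.1, 1.6, -0.8] n 5.9
row [0, 0, 46.2, 19.6, -16.1, 5.0] n 5.4
```

Emit:
{"method": "move_arm", "body": {"deltas": [0, 0, 50.7, 29.1, 1.6, -0.8, 0, 0, 0, 50.7, 29.1, 1.6, -0.8, 0, 0, 0, 50.7, 29.1, 1.6, -0.8, 0, 0, 0, 50.7, 29.1, 1.6, -0.8, 0, 0, 0, 50.7, 29.1, 1.6, -0.8, 0, 0, 0, 50.7, 29.1, 1.6, -0.8, 0, 0, 0, 50.7, 29.1, 1.6, -0.8, 0, 0, 0, 50.7, 29.1, 1.6, -0.8, 0]}}

```text
t: 33.95
ee_pos: [0.4586, -0.0207, 0.2481]
orientation: [179.8, -0.1, -134.1]
ft_force: [-0.3, 1.1, 0.7]
gripper_width: 1.001
grip_force: 0.0
```

Emit:
{"method": "move_arm", "body": {"deltas": [0, 0, 46.2, 19.6, -16.1, 5, 0, 0, 0, 46.2, 19.6, -16.1, 5, 0, 0, 0, 46.2, 19.6, -16.1, 5, 0, 0, 0, 46.2, 19.6, -16.1, 5, 0, 0, 0, 46.2, 19.6, -16.1, 5, 0, 0, 0, 46.2, 19.6, -16.1, 5, 0, 0, 0, 46.2, 19.6, -16.1, 5, 0, 0, 0, 46.2, 19.6, -16.1, 5, 0]}}

```text
t: 34.75
ee_pos: [0.4392, -0.2711, 0.199]
orientation: [179.9, -0.1, 180.0]
ft_force: [-0.2, -0.1, 0.3]
gripper_width: 1.002
grip_force: 0.0
```

```bash
python3 -c "
from h import *
near(); print(cmd())"
```

```text
wrist [252. 184.] [ 0.4391 -0.2721] [98.7 57.5] -1.8
top [496. 216.] [ 0.4369 -0.8556] [91.7 58.8] 5.9
top [160. 211.] [0.4441 0.2704] [146.7  59.7] -83.5
top [306. 158.] [ 0.6296 -0.2107] [79.6 58.5] -6.2
t 35.0 [ 0.4396 -0.2714  0.2   ] [180.  -0. 180.] F [ 0.1 -0.6  0.2] g 0.999 0.0
(array([ 0.43965337, -0.27290899,  0.2       ]), 179.776)
```

Emit:
{"method": "move_arm", "body": {"deltas": [0, 0, 1.6, 0.2, 0.1, 4, 0, 0, 0, 1.6, 0.2, 0.1, 8, 0, 0, 0, 1.6, 0.2, 0.1, 11, 0, 0, 0, 1.6, 0.2, 0.1, 12.6, 0, 0, 0, 1.6, 0.2, 0.1, 13.1, 0, 0, 0, 1.6, 0.2, 0.1, 13.1, 0, 0, 0, 1.6, 0.2, 0.1, 13.1, 0.2, 0, 0, 1.6, 0.2, 0.1, 13.1, 0.3]}}

```text
t: 35.75
ee_pos: [0.4384, -0.2727, 0.0704]
orientation: [-179.9, 0.1, 178.2]
ft_force: [-0.6, -0.9, 1.4]
gripper_width: 0.706
grip_force: 0.5
```

Emit:
{"method": "move_arm", "body": {"deltas": [0, 0, 0, 0, 0, 0, 1, 0, 0, 0, 0, 0, 0, 1, 0, 0, 0, 0, 0, 0, 1, 0, 0, 0, 0, 0, 0, 1, 0, 0, 0, 0, 0, 0, 1, 0, 0, 0, 0, 0, 0, 1]}}

```text
t: 36.35
ee_pos: [0.4385, -0.2728, 0.0709]
orientation: [-179.9, 0.2, 178.2]
ft_force: [-0.4, 1.6, 5.6]
gripper_width: 0.681
grip_force: 64.1
```

Emit:
{"method": "move_arm", "body": {"deltas": [0, 0, 0, 0, 0, -0.5, 1, 0, 0, 0, 0, 0, -3, 1, 0, 0, 0, 0, 0, -6, 1, 0, 0, 0, 0, 0, -10, 1, 0, 0, 0, 0, 0, -14, 1, 0, 0, 0, 0, 0, -17, 1, 0, 0, 0, 0, 0, -17, 1, 0, 0, 0, 0, 0, -17, 1]}}

```text
t: 37.15
ee_pos: [0.4375, -0.2722, 0.24]
orientation: [-179.9, 0.1, 178.2]
ft_force: [0.4, -0.6, -2.1]
gripper_width: 0.68
grip_force: 64.8
```

```bash
python3 -c "
from h import *
cmd([[0,0,1.6,.2,.1,13.1],[0,0,0,0,0,-17]])
for i in range(3): f=grab('wrist')
stat(); held(f,.0588); print(cmd()); plan((.5785,.0355,.24,193.7))"
```

```text
t 37.3 [ 0.4362 -0.2711  0.2372] [179.9  -0.2 178.2] F [-0.5 -0.2 -1.4] g 0.684 64.8
held centre tool mm [ 14.5 -88.4] [44.  31.6] angle -54.9
held centre tool mm [5.2 4.9] [92.1 64.5] angle -0.2
(array([ 0.4376573 , -0.27190118,  0.239     ]), 178.17600000000002)
row [0, 0, -15.5, -13.1, 31.2, -0.1] n 6.8
```

Emit:
{"method": "move_arm", "body": {"deltas": [0, 0, -15.5, -13.1, 31.2, -0.1, 1, 0, 0, -15.5, -13.1, 31.2, -0.1, 1, 0, 0, -15.5, -13.1, 31.2, -0.1, 1, 0, 0, -15.5, -13.1, 31.2, -0.1, 1, 0, 0, -15.5, -13.1, 31.2, -0.1, 1, 0, 0, -15.5, -13.1, 31.2, -0.1, 1, 0, 0, -15.5, -13.1, 31.2, -0.1, 1, 0, 0, -15.5, -13.1, 31.2, -0.1, 1]}}

```text
t: 38.1
ee_pos: [0.5789, 0.0397, 0.238]
orientation: [179.9, -0.1, -166.0]
ft_force: [-1.1, -0.4, -0.7]
gripper_width: 0.679
grip_force: 64.9
```

Emit:
{"method": "move_arm", "body": {"deltas": [0, 0, 0, 0, 0, 1.2, 1, 0, 0, 0, 0, 0, 2.4, 1, 0, 0, 0, 0, 0, 3.5, 1, 0, 0, 0, 0, 0, 3.9, 1, 0, 0, 0, 0, 0, 3.9, 1, 0, 0, 0, 0, 0, 3.9, 1, 0, 0, 0, 0, 0, 3.9, 1]}}

```text
t: 38.8
ee_pos: [0.5786, 0.0354, 0.2016]
orientation: [-180.0, 0.1, -166.4]
ft_force: [0.3, 0.9, -0.3]
gripper_width: 0.683
grip_force: 64.9
```

```bash
python3 -c "
from h import *
cmd([[0,0,0,0,0,3.9]])
ends(); held(grab('wrist'),.0588); print(cmd()); near(('top',))"
```

```text
scene -15 24:47,15 26:50,14 28:52,13 30:50,13 32:49,15 34:47,17 36:45,17 38:46,18 40:45,16 42:43,16 44:38,12 46:31,7 48:35,5 50:42,2 52:61,0 54:78,-3 56:93,-3 58:108,-3 60:121,-4 62:129,-4 64:131,-4 66:131,-4 68:129,-4 70:123,-4 72:118,-4 74:115,-3 76:106,-4 78:90,-4 80:67,-2 82:46,-1 84:35,0 86:28,0 88:28,0 90:29,0 92:29,-1 94:29,-1 96:29,-1 98:30,0
scene 0 24:50,3 26:45,1 28:47,-1 30:49,-1 32:52,1 34:53,4 36:52,10 38:50,14 40:44,15 42:38,12 44:33,8 46:33,7 48:36,5 50:63,2 52:88,-1 54:118,-4 56:133,-6 58:133,-6 60:133,-6 62:134,-5 64:133,-6 66:133,-6 68:133,-6 70:134,-5 72:134,-6 74:133,-5 76:130,-5 78:117,-4 80:100,-4 82:78,-2 84:63,-1 86:58,-1 88:46,0 90:31,0 92:26,0 94:26,-1 96:50,-1 98:84,-2
scene 15 24:47,16 26:47,16 28:47,16 30:46,16 32:46,16 34:47,17 36:47,17 38:47,18 40:44,15 42:42,14 44:34,9 46:33,6 48:47,3 50:70,1 52:102,0 54:120,-2 56:131,-5 58:133,-5 60:133,-5 62:134,-5 64:134,-4 66:134,-4 68:133,-5 70:132,-5 72:126,-6 74:120,-5 76:96,-4 78:77,-2 80:68,-2 82:60,-2 84:55,-1 86:41,-1 88:27,0 90:26,1 92:25,1 94:25,0 96:25,0 98:25,1
top -12 24:19,12 26:19,9 28:20,7 30:30,12 
[... 721 characters left out ...]
6:11,3 48:10,-1 50:11,-3 52:18,-1 54:24,1 56:26,0 58:25,0 60:25,2 62:24,0 64:25,0 66:27,1 68:12,0 70:3,0 72:3,0 74:25,0 76:49,1 78:69,5 80:93,2 82:120,-1 84:110,-1 86:98,-2 88:94,-2 90:94,-2 92:94,-1 94:93,-2 96:92,-2 98:93,0
t 38.9 [0.5786 0.0356 0.2016] [-1.800e+02  1.000e-01 -1.663e+02] F [ 0.  -1.1 -0.7] g 0.683 64.9
held centre tool mm [ -7.3 -85.4] [43.2 21.6] angle -71.1
held centre tool mm [ 2.6 -0.6] [93.1 61.8] angle 0.0
(array([0.5785217 , 0.03577108, 0.201     ]), 193.67600000000002)
top [496. 217.] [ 0.4319 -0.8538] [102.1  55.5] 6.7
top [306. 158.] [ 0.6292 -0.2109] [80.1 58.2] -6.9
t 39.0 [0.5785 0.0357 0.2015] [-1.800e+02  1.000e-01 -1.663e+02] F [ 0.4 -1.2 -1.4] g 0.683 64.9
```

Emit:
{"method": "move_arm", "body": {"deltas": [0, 0, 0, 0, 0, 0, 1, 0, 0, 0, 0, 0, 0, 1, 0, 0, 0, 0, 0, 0, 1, 0, 0, 0, 0, 0, 0, 1, 0, 0, 0, 0, 0, 0, 1, 0, 0, 0, 0, 0, 0, 1, 0, 0, 0, 0, 0, 0, 1, 0, 0, 0, 0, 0, 0, 1]}}

```text
t: 39.8
ee_pos: [0.5781, 0.0357, 0.2009]
orientation: [180.0, -0.0, -166.3]
ft_force: [-0.6, -0.6, -1.0]
gripper_width: 0.684
grip_force: 64.9
```

Emit:
{"method": "move_arm", "body": {"deltas": [0, 0, 0, 0, 0, 0, 1, 0, 0, 0, 0, 0, 0, 1, 0, 0, 0, 0, 0, 0, 1, 0, 0, 0, 0, 0, 0, 1, 0, 0, 0, 0, 0, 0, 1, 0, 0, 0, 0, 0, 0, 1, 0, 0, 0, 0, 0, 0, 1, 0, 0, 0, 0, 0, 0, 1]}}

```text
t: 40.6
ee_pos: [0.5782, 0.0357, 0.2009]
orientation: [-180.0, -0.0, -166.3]
ft_force: [-0.6, 0.0, -0.9]
gripper_width: 0.678
grip_force: 64.9
```

Emit:
{"method": "move_arm", "body": {"deltas": [0, 0, 0, 0, 0, 0, 1, 0, 0, 0, 0, 0, 0, 1, 0, 0, 0, 0, 0, 0, 1, 0, 0, 0, 0, 0, 0, 1, 0, 0, 0, 0, 0, 0, 1, 0, 0, 0, 0, 0, 0, 1, 0, 0, 0, 0, 0, 0, 1, 0, 0, 0, 0, 0, 0, 1]}}

```text
t: 41.4
ee_pos: [0.5782, 0.0357, 0.2009]
orientation: [180.0, -0.0, -166.3]
ft_force: [0.5, -0.0, -0.9]
gripper_width: 0.683
grip_force: 64.9
```

Emit:
{"method": "move_arm", "body": {"deltas": [0, 0, 0, 0, 0, 0, 1, 0, 0, 0, 0, 0, 0, 1]}}

```text
t: 41.6
ee_pos: [0.5782, 0.0357, 0.2009]
orientation: [-180.0, 0.0, -166.3]
ft_force: [0.3, -0.3, -0.9]
gripper_width: 0.682
grip_force: 64.9
```

```bash
python3 -c "
from h import *
plan((.525,.15,.244,245),(.4422,.2705,.15,276.7)); print(cmd())"
```

```text
row [0, 0, -51.3, 2.5, 12.4, -4.3] n 6.0
row [0, 0, -31.7, -7.4, 12.6, 9.4] n 3.7
(array([0.44204241, 0.27069609, 0.15      ]), 276.676)
```

Emit:
{"method": "move_arm", "body": {"deltas": [0, 0, 0, 0, 0, -4.3, 1, 0, 0, -51.3, 2.5, 12.4, -4.3, 1, 0, 0, -51.3, 2.5, 12.4, -4.3, 1, 0, 0, -51.3, 2.5, 12.4, -4.3, 1, 0, 0, -51.3, 2.5, 12.4, -4.3, 1, 0, 0, -51.3, 2.5, 12.4, -4.3, 1, 0, 0, -51.3, 2.5, 12.4, -4.3, 1, 0, 0, -51.3, 2.5, 12.4, -4.3, 1]}}

```text
t: 42.4
ee_pos: [0.5245, 0.1504, 0.2439]
orientation: [-180.0, 0.0, -115.0]
ft_force: [-0.5, -0.6, -0.8]
gripper_width: 0.681
grip_force: 65.1
```

Emit:
{"method": "move_arm", "body": {"deltas": [0, 0, -31.7, -7.4, 12.6, 0, 1, 0, 0, -31.7, -7.4, 12.6, 0, 1, 0, 0, -31.7, -7.4, 12.6, 0, 1, 0, 0, -31.7, -7.4, 12.6, 0, 1, 0, 0, -31.7, -7.4, 12.6, 4, 1, 0, 0, -31.7, -7.4, 12.6, 8, 1, 0, 0, -31.7, -7.4, 12.6, 9.4, 1, 0, 0, -31.7, -7.4, 12.6, 9.4, 1]}}

```text
t: 43.2
ee_pos: [0.4394, 0.2695, 0.1471]
orientation: [179.6, -0.1, -83.5]
ft_force: [0.8, -0.7, -0.4]
gripper_width: 0.682
grip_force: 65.1
```

Emit:
{"method": "move_arm", "body": {"deltas": [0, 0, 0, 0, 0, 0, 1, 0, 0, 0, 0, 0, 1.5, 1, 0, 0, 0, 0, 0, 3, 1, 0, 0, 0, 0, 0, 4, 1, 0, 0, 0, 0, 0, 4.5, 1, 0, 0, 0, 0, 0, 4.7, 1, 0, 0, 0, 0, 0, 4.7, 1, 0, 0, 0, 0, 0, 4.7, 1]}}

```text
t: 44.0
ee_pos: [0.4422, 0.2709, 0.1036]
orientation: [-179.9, 0.0, -83.3]
ft_force: [-0.6, 0.7, -1.8]
gripper_width: 0.678
grip_force: 65.1
```

Emit:
{"method": "move_arm", "body": {"deltas": [0, 0, 0, 0, 0, 0.1, 1, 0, 0, 0, 0, 0, 0.1, 1, 0, 0, 0, 0, 0, 0.2, 1, 0, 0, 0, 0, 0, 0.2, 1]}}

```text
t: 44.4
ee_pos: [0.4419, 0.2707, 0.1011]
orientation: [-180.0, 0.0, -83.3]
ft_force: [0.4, 1.2, -0.5]
gripper_width: 0.682
grip_force: 65.2
```

Emit:
{"method": "move_arm", "body": {"deltas": [0, 0, 0, 0, 0, 0.1, 1, 0, 0, 0, 0, 0, 0.1, 1, 0, 0, 0, 0, 0, 0.1, 1]}}

```text
t: 44.7
ee_pos: [0.4419, 0.2707, 0.101]
orientation: [-180.0, 0.0, -83.3]
ft_force: [-2.4, -1.4, 6.6]
gripper_width: 0.681
grip_force: 65.9
```

Emit:
{"method": "move_arm", "body": {"deltas": [0, 0, 0, 0, 0, 0, 0.2, 0, 0, 0, 0, 0, 0, 0, 0, 0, 0, 0, 0, 0, 0, 0, 0, 0, 0, 0, 0, 0, 0, 0, 0, 0, 0, -2, 0, 0, 0, 0, 0, 0, -6, 0, 0, 0, 0, 0, 0, -10, 0, 0, 0, 0, 0, 0, -14, 0]}}

```text
t: 45.5
ee_pos: [0.4413, 0.2704, 0.241]
orientation: [180.0, -0.0, -83.3]
ft_force: [1.4, 0.2, 0.3]
gripper_width: 1.0
grip_force: 0.0
```

```bash
python3 -c "
from h import *
cmd([[0,0,0,0,0,4.7],[0,0,0,0,0,.2],[0,0,0,0,0,.1],[0,0,0,0,0,-14]])
near(('top',)); near(('wrist',),.042)
plan((.54,-.0,.25,225),(.627,-.21,.2,173.6)); print(cmd())"
```

```text
top [166. 211.] [0.4476 0.2521] [111.1  59.6] -85.0
top [306. 157.] [ 0.63   -0.2108] [79.2 58.4] -6.6
t 45.5 [0.4449 0.2721 0.2485] [-179.4    0.2  -83.3] F [1.9 1.  3.5] g 1.001 0.0
wrist [258. 170.] [0.4421 0.2645] [134.6  58.2] -83.3
t 45.7 [0.4424 0.2709 0.2411] [-1.798e+02  1.000e-01 -8.330e+01] F [-0.   0.2 -1. ] g 1.003 0.0
row [0, 0, 51.7, 28.0, -6.6, -1.0] n 6.0
row [0, 0, 51.4, 8.7, -21.0, 5.0] n 6.0
(array([ 0.62703237, -0.20977967,  0.2       ]), 173.576)
```

Emit:
{"method": "move_arm", "body": {"deltas": [0, 0, 51.7, 28, -6.6, -1, 0, 0, 0, 51.7, 28, -6.6, -1, 0, 0, 0, 51.7, 28, -6.6, -1, 0, 0, 0, 51.7, 28, -6.6, -1, 0, 0, 0, 51.7, 28, -6.6, -1, 0, 0, 0, 51.7, 28, -6.6, -1, 0, 0, 0, 51.7, 28, -6.6, -1, 0, 0, 0, 51.7, 28, -6.6, -1, 0]}}

```text
t: 46.5
ee_pos: [0.5388, -0.0004, 0.2479]
orientation: [179.8, -0.1, -135.1]
ft_force: [-0.0, 0.1, -0.6]
gripper_width: 1.002
grip_force: 0.0
```

Emit:
{"method": "move_arm", "body": {"deltas": [0, 0, 51.4, 8.7, -21, 5, 0, 0, 0, 51.4, 8.7, -21, 5, 0, 0, 0, 51.4, 8.7, -21, 5, 0, 0, 0, 51.4, 8.7, -21, 5, 0, 0, 0, 51.4, 8.7, -21, 5, 0, 0, 0, 51.4, 8.7, -21, 5, 0, 0, 0, 51.4, 8.7, -21, 5, 0, 0, 0, 51.4, 8.7, -21, 5, 0]}}

```text
t: 47.3
ee_pos: [0.626, -0.2079, 0.1989]
orientation: [179.9, -0.1, 173.9]
ft_force: [-0.5, 0.5, 0.1]
gripper_width: 1.0
grip_force: 0.0
```

```bash
python3 -c "
from h import *
near()"
```

```text
wrist [252. 188.] [ 0.6285 -0.2102] [77.7 58.3] -6.2
top [497. 216.] [ 0.436 -0.857] [95.2 59.7] 7.3
top [160. 211.] [0.4449 0.2701] [145.9  60.9] -83.6
t 47.5 [ 0.6266 -0.2086  0.2001] [180.   -0.  173.7] F [-0.5 -0.4  0.3] g 0.998 0.0
```

Emit:
{"method": "move_arm", "body": {"deltas": [0, 0, 0, 0.1, 0, 4, 0, 0, 0, 0, 0.1, 0, 8, 0, 0, 0, 0, 0.1, 0, 11, 0, 0, 0, 0, 0.1, 0, 12.6, 0, 0, 0, 0, 0.1, 0, 13.1, 0, 0, 0, 0, 0.1, 0, 13.1, 0, 0, 0, 0, 0.1, 0, 13.1, 0.2, 0, 0, 0, 0.1, 0, 13.1, 0.3]}}

```text
t: 48.3
ee_pos: [0.6272, -0.2104, 0.0711]
orientation: [-179.9, 0.2, 173.6]
ft_force: [-0.1, 1.3, -0.8]
gripper_width: 0.709
grip_force: 0.0
```

Emit:
{"method": "move_arm", "body": {"deltas": [0, 0, 0, 0, 0, 0, 1, 0, 0, 0, 0, 0, 0, 1, 0, 0, 0, 0, 0, 0, 1, 0, 0, 0, 0, 0, 0, 1, 0, 0, 0, 0, 0, 0, 1, 0, 0, 0, 0, 0, 0, 1]}}

```text
t: 48.9
ee_pos: [0.6274, -0.2105, 0.0715]
orientation: [-179.9, 0.2, 173.6]
ft_force: [-0.2, -1.1, 6.5]
gripper_width: 0.681
grip_force: 64.8
```

Emit:
{"method": "move_arm", "body": {"deltas": [0, 0, 0, 0, 0, -0.5, 1, 0, 0, 0, 0, 0, -3, 1, 0, 0, 0, 0, 0, -6, 1, 0, 0, 0, 0, 0, -10, 1, 0, 0, 0, 0, 0, -14, 1, 0, 0, 0, 0, 0, -17, 1, 0, 0, 0, 0, 0, -17, 1, 0, 0, 0, 0, 0, -17, 1]}}

```text
t: 49.7
ee_pos: [0.626, -0.2099, 0.2401]
orientation: [-180.0, 0.1, 173.6]
ft_force: [-0.0, 1.5, -0.8]
gripper_width: 0.679
grip_force: 64.4
```

```bash
python3 -c "
from h import *
cmd([[0,0,0,.1,0,13.1],[0,0,0,0,0,-17]])
for i in range(3): f=grab('wrist')
stat(); held(f,.0588); plan((.5782,.0354,.24,193.7)); print(cmd())"
```

```text
t 49.9 [ 0.6245 -0.2092  0.2368] [179.9  -0.2 173.6] F [-1.   0.  -1.4] g 0.681 64.4
held centre tool mm [1.9 1.2] [79.1 58. ] angle 0.0
row [0, 0, -20.1, 7.5, 23.8, -0.1] n 5.0
(array([0.57813824, 0.03522924, 0.24      ]), 193.676)
```

Emit:
{"method": "move_arm", "body": {"deltas": [0, 0, -20.1, 7.5, 23.8, -0.1, 1, 0, 0, -20.1, 7.5, 23.8, -0.1, 1, 0, 0, -20.1, 7.5, 23.8, -0.1, 1, 0, 0, -20.1, 7.5, 23.8, -0.1, 1, 0, 0, -20.1, 7.5, 23.8, -0.1, 1, 0, 0, -20.1, 7.5, 23.8, -0.1, 1, 0, 0, -20.1, 7.5, 23.8, -0.1, 1, 0, 0, -20.1, 7.5, 23.8, -0.1, 1]}}

```text
t: 50.65
ee_pos: [0.5775, 0.0345, 0.2389]
orientation: [-180.0, -0.1, -166.4]
ft_force: [-0.4, -0.0, -0.1]
gripper_width: 0.683
grip_force: 64.5
```

Emit:
{"method": "move_arm", "body": {"deltas": [0, 0, 0, 0, 0, 1.2, 1, 0, 0, 0, 0, 0, 2.4, 1, 0, 0, 0, 0, 0, 3.5, 1, 0, 0, 0, 0, 0, 3.85, 1, 0, 0, 0, 0, 0, 3.85, 1, 0, 0, 0, 0, 0, 3.85, 1, 0, 0, 0, 0, 0, 3.85, 1]}}

```text
t: 51.35
ee_pos: [0.5782, 0.0351, 0.202]
orientation: [-180.0, 0.1, -166.3]
ft_force: [-0.0, -0.5, -0.3]
gripper_width: 0.683
grip_force: 64.5
```

Emit:
{"method": "move_arm", "body": {"deltas": [0, 0, 0, 0, 0, 0, 1, 0, 0, 0, 0, 0, 0, 1, 0, 0, 0, 0, 0, 0, 1, 0, 0, 0, 0, 0, 0, 1, 0, 0, 0, 0, 0, 0, 1, 0, 0, 0, 0, 0, 0, 1, 0, 0, 0, 0, 0, 0, 1, 0, 0, 0, 0, 0, 0, 1]}}

```text
t: 52.15
ee_pos: [0.5777, 0.0351, 0.2014]
orientation: [180.0, -0.0, -166.3]
ft_force: [-0.2, -0.2, -0.4]
gripper_width: 0.678
grip_force: 64.5
```

```bash
python3 -c "
from h import *
cmd([[0,0,0,0,0,3.85]])
ends(); held(grab('wrist'),.0595)" | cut -c1-260
```

```text
scene -15 24:45,17 26:45,17 28:45,17 30:43,16 32:41,14 34:34,9 36:28,5 38:27,4 40:29,4 42:32,1 44:40,0 46:50,0 48:57,-2 50:65,-2 52:75,-2 54:82,-2 56:93,-3 58:106,-3 60:120,-4 62:128,-4 64:130,-5 66:130,-4 68:128,-4 70:122,-4 72:118,-4 74:114,-3 76:106,-3 78:9
scene 0 24:49,1 26:51,2 28:48,11 30:45,16 32:43,15 34:40,13 36:33,8 38:36,5 40:46,3 42:70,0 44:99,-3 46:117,-4 48:133,-4 50:133,-5 52:133,-5 54:133,-5 56:132,-6 58:133,-5 60:133,-5 62:132,-5 64:132,-6 66:132,-7 68:132,-6 70:132,-6 72:132,-6 74:131,-6 76:130,-5
scene 15 24:48,17 26:47,16 28:47,17 30:45,15 32:42,13 34:37,10 36:34,7 38:32,6 40:38,3 42:46,2 44:65,-1 46:84,-3 48:102,-4 50:118,-5 52:129,-5 54:132,-5 56:132,-5 58:132,-5 60:132,-5 62:132,-5 64:132,-5 66:132,-5 68:132,-5 70:132,-4 72:126,-4 74:118,-5 76:97,-
top -12 24:16,14 26:16,13 28:18,11 30:29,14 32:31,12 34:21,6 36:38,3 38:47,0 40:34,-2 42:20,-2 44:10,-1 46:11,2 48:10,2 50:8,0 52:7,-1 54:7,-1 56:7,0 58:5,0 60:2,0 62:3,-1 64:10,-2 66:18,-3 68:9,-2 70:3,-1 72:4,0 74:24,0 76:49,0 78:79,4 80:108,2 82:131,-1 84:1
top -18 24:39,17 26:40,19 28:42,19 30:41,19 32:34,16 34:25,11 36:19,5 38:18,2 40:12,-1 42:7,-3 44:13,-1 46:18,1 48:20,2 50:22,1 52:23,0 54:20,-1 56:22,0 58:25,1 60:23,1 62:23,2 64:24,2 66:18,1 68:10,0 70:4,0 72:10,0 74:25,1 76:50,3 78:82,2 80:124,-1 82:130,-2 
top -25 24:46,21 26:46,21 28:46,21 30:48,20 32:37,16 34:18,9 36:13,2 38:10,0 40:7,0 42:9,1 44:12,3 46:8,2 48:9,1 50:13,0 52:19,1 54:24,1 56:25,0 58:25,2 60:25,3 62:26,2 64:24,1 66:20,-1 68:12,2 70:6,3 72:3,1 74:24,0 76:49,0 78:68,4 80:92,2 82:118,-2 84:109,-2 
t 52.2 [0.5778 0.0352 0.2014] [ 180.    -0.  -166.3] F [ 0.5  0.2 -0.3] g 0.681 64.5
held centre tool mm [-1.8 -0.3] [83.2 61.7] angle 0.0
```

Emit:
{"method": "move_arm", "body": {"deltas": [0, 0, 0, 0, 0, 0, 1, 0, 0, 0, 0, 0, 0, 1, 0, 0, 0, 0, 0, 0, 1, 0, 0, 0, 0, 0, 0, 1, 0, 0, 0, 0, 0, 0, 1, 0, 0, 0, 0, 0, 0, 1, 0, 0, 0, 0, 0, 0, 1, 0, 0, 0, 0, 0, 0, 1]}}

```text
t: 53.1
ee_pos: [0.5778, 0.0351, 0.2014]
orientation: [180.0, 0.0, -166.3]
ft_force: [-0.3, 0.2, -1.2]
gripper_width: 0.682
grip_force: 64.5
```

Emit:
{"method": "move_arm", "body": {"deltas": [0, 0, 0, 0, 0, 0, 1, 0, 0, 0, 0, 0, 0, 1, 0, 0, 0, 0, 0, 0, 1, 0, 0, 0, 0, 0, 0, 1, 0, 0, 0, 0, 0, 0, 1, 0, 0, 0, 0, 0, 0, 1, 0, 0, 0, 0, 0, 0, 1, 0, 0, 0, 0, 0, 0, 1]}}

```text
t: 53.9
ee_pos: [0.5778, 0.0351, 0.2014]
orientation: [-180.0, -0.0, -166.3]
ft_force: [-0.1, -0.2, -0.7]
gripper_width: 0.68
grip_force: 64.5
```

```bash
python3 -c "
from h import *
plan((.525,.15,.244,245),(.4422,.2695,.16,276.7)); print(cmd())"
```

```text
row [0, 0, -51.3, 2.4, 12.4, -4.2] n 6.0
row [0, 0, -31.7, -7.3, 12.6, 8.4] n 3.7
(array([0.44220759, 0.26948454, 0.1595    ]), 276.676)
```

Emit:
{"method": "move_arm", "body": {"deltas": [0, 0, 0, 0, 0, 0, 1, 0, 0, 0, 0, 0, 0, 1, 0, 0, 0, 0, 0, 0, 1]}}

```text
t: 54.2
ee_pos: [0.5778, 0.0351, 0.2014]
orientation: [-180.0, -0.0, -166.3]
ft_force: [-0.2, 0.6, -0.3]
gripper_width: 0.682
grip_force: 64.5
```

Emit:
{"method": "move_arm", "body": {"deltas": [0, 0, 0, 0, 0, -4.2, 1, 0, 0, -51.3, 2.4, 12.4, -4.2, 1, 0, 0, -51.3, 2.4, 12.4, -4.2, 1, 0, 0, -51.3, 2.4, 12.4, -4.2, 1, 0, 0, -51.3, 2.4, 12.4, -4.2, 1, 0, 0, -51.3, 2.4, 12.4, -4.2, 1, 0, 0, -51.3, 2.4, 12.4, -4.2, 1, 0, 0, -51.3, 2.4, 12.4, -4.2, 1]}}

```text
t: 55.0
ee_pos: [0.525, 0.1501, 0.2435]
orientation: [-180.0, 0.0, -115.0]
ft_force: [0.8, 0.5, -0.1]
gripper_width: 0.68
grip_force: 64.7
```

Emit:
{"method": "move_arm", "body": {"deltas": [0, 0, -31.7, -7.3, 12.6, 0, 1, 0, 0, -31.7, -7.3, 12.6, 0, 1, 0, 0, -31.7, -7.3, 12.6, 0, 1, 0, 0, -31.7, -7.3, 12.6, 0, 1, 0, 0, -31.7, -7.3, 12.6, 4, 1, 0, 0, -31.7, -7.3, 12.6, 7, 1, 0, 0, -31.7, -7.3, 12.6, 8.4, 1, 0, 0, -31.7, -7.3, 12.6, 8.4, 1]}}

```text
t: 55.8
ee_pos: [0.4399, 0.2685, 0.1569]
orientation: [179.7, -0.1, -83.5]
ft_force: [-0.8, -0.4, -0.5]
gripper_width: 0.68
grip_force: 64.7
```

Emit:
{"method": "move_arm", "body": {"deltas": [0, 0, 0, 0, 0, 0, 1, 0, 0, 0, 0, 0, 1.5, 1, 0, 0, 0, 0, 0, 3, 1, 0, 0, 0, 0, 0, 4, 1, 0, 0, 0, 0, 0, 4.3, 1, 0, 0, 0, 0, 0, 4.4, 1, 0, 0, 0, 0, 0, 4.4, 1, 0, 0, 0, 0, 0, 4.4, 1]}}

```text
t: 56.6
ee_pos: [0.4424, 0.2696, 0.1161]
orientation: [-179.9, 0.0, -83.3]
ft_force: [1.1, 0.4, -0.2]
gripper_width: 0.681
grip_force: 64.8
```

Emit:
{"method": "move_arm", "body": {"deltas": [0, 0, 0, 0, 0, 0.1, 1, 0, 0, 0, 0, 0, 0.1, 1, 0, 0, 0, 0, 0, 0.2, 1, 0, 0, 0, 0, 0, 0.2, 1]}}

```text
t: 57.0
ee_pos: [0.442, 0.2695, 0.1135]
orientation: [-180.0, 0.0, -83.3]
ft_force: [0.8, 0.2, -0.1]
gripper_width: 0.68
grip_force: 64.9
```

Emit:
{"method": "move_arm", "body": {"deltas": [0, 0, 0, 0, 0, 0.1, 1, 0, 0, 0, 0, 0, 0.1, 1, 0, 0, 0, 0, 0, 0.1, 1]}}

```text
t: 57.3
ee_pos: [0.442, 0.2695, 0.1135]
orientation: [-180.0, 0.0, -83.3]
ft_force: [-2.4, -0.9, 8.1]
gripper_width: 0.678
grip_force: 65.7
```

Emit:
{"method": "move_arm", "body": {"deltas": [0, 0, 0, 0, 0, 0, 0.2, 0, 0, 0, 0, 0, 0, 0, 0, 0, 0, 0, 0, 0, 0, 0, 0, 0, 0, 0, 0, 0, 0, 0, 0, 0, 0, -2, 0, 0, 0, 0, 0, 0, -6, 0, 0, 0, 0, 0, 0, -10, 0, 0, 0, 0, 0, 0, -14, 0]}}

```text
t: 58.1
ee_pos: [0.4414, 0.2692, 0.2535]
orientation: [179.9, -0.0, -83.3]
ft_force: [0.6, 0.2, 0.3]
gripper_width: 1.0
grip_force: 0.0
```

```bash
python3 -c "
from h import *
cmd([[0,0,0,0,0,4.4],[0,0,0,0,0,.2],[0,0,0,0,0,.1],[0,0,0,0,0,-14]])
for i in range(3): f=grab('wrist')
cv2.imwrite('pics/w7.png',f['pixels'][:,:,::-1])
print(cmd()); plan((.597,.2855,.25,276.7)); print(cmd())"
```

```text
(array([0.44220759, 0.26948454, 0.2525    ]), 276.676)
row [0, 0, -0.0, 0.2, -15.6, 0.3] n 3.1
(array([0.59738233, 0.28563383, 0.2495    ]), 276.676)
```

View pics/w7.png

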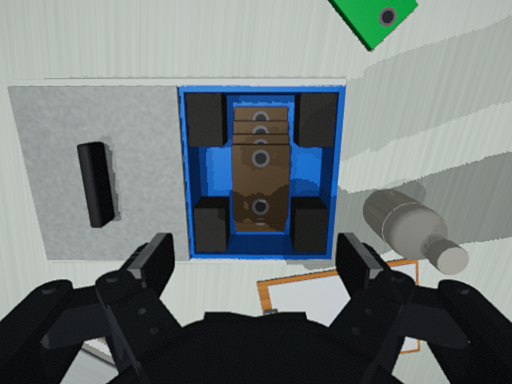

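The wrist view shows all four plates neatly stacked, centred at about (260,170), and the bar of the open cover at (97,185). Next I'll close the cover.

Emit:
{"method": "move_arm", "body": {"deltas": [0, 0, 0, 0.2, -15.6, 0.3, 0, 0, 0, 0, 0.2, -15.6, 0.3, 0, 0, 0, 0, 0.2, -15.6, 0.3, 0, 0, 0, 0, 0.2, -15.6, 0.3, 0, 0, 0, 0, 0.2, -15.6, 0.3, 0, 0, 0, 0, 0.2, -15.6, 5, 0, 0, 0, 0, 0.2, -15.6, 9, 0, 0, 0, 0, 0.2, -15.6, 10.8, 0]}}

```text
t: 59.05
ee_pos: [0.5918, 0.2843, 0.1395]
orientation: [179.5, -0.1, -83.3]
ft_force: [-1.3, -0.4, -0.9]
gripper_width: 0.998
grip_force: 0.0
```

Emit:
{"method": "move_arm", "body": {"deltas": [0, 0, 0, 0, 0, 0, 0, 0, 0, 0, 0, 0, 0, 1, 0, 0, 0, 0, 0, 0, 1, 0, 0, 0, 0, 0, 0, 1, 0, 0, 0, 0, 0, 0, 1, 0, 0, 0, 0, 0, 0, 1, 0, 0, 0, 0, 0, 0, 1, 0, 0, 0, 0, 0, 0, 1]}}

```text
t: 59.85
ee_pos: [0.5975, 0.2857, 0.1456]
orientation: [-179.9, 0.0, -83.3]
ft_force: [-1.5, -0.9, 5.9]
gripper_width: 0.123
grip_force: 60.3
```

Gripped. I'll slide it 15 cm along tool +y (the case's −x), then ease it onto the stop.

Emit:
{"method": "move_arm", "body": {"deltas": [0, 0, 0, 0, 1, 0, 1, 0, 0, 0, 0, 3, 0, 1, 0, 0, 0, 0, 5.5, 0, 1, 0, 0, 0, 0, 8, 0, 1, 0, 0, 0, 0, 10.5, 0, 1, 0, 0, 0, 0, 13, 0, 1, 0, 0, 0, 0, 14.6, 0, 1, 0, 0, 0, 0, 14.6, 0, 1]}}

```text
t: 60.65
ee_pos: [0.45, 0.2685, 0.1455]
orientation: [180.0, 0.0, -83.3]
ft_force: [-1.1, 0.4, 7.5]
gripper_width: 0.124
grip_force: 60.8
```

Emit:
{"method": "move_arm", "body": {"deltas": [0, 0, 0, 0, 0.2, 0, 1, 0, 0, 0, 0, 0.4, 0, 1, 0, 0, 0, 0, 0.6, 0, 1, 0, 0, 0, 0, 0.6, 0, 1]}}

```text
t: 61.05
ee_pos: [0.4467, 0.2681, 0.1455]
orientation: [-179.8, 0.0, -83.3]
ft_force: [0.7, -0.1, 7.3]
gripper_width: 0.126
grip_force: 60.7
```

Emit:
{"method": "move_arm", "body": {"deltas": [0, 0, 0, 0, 0.2, 0, 1, 0, 0, 0, 0, 0.3, 0, 1, 0, 0, 0, 0, 0.3, 0, 1]}}

```text
t: 61.35
ee_pos: [0.4439, 0.2678, 0.1455]
orientation: [-179.8, 0.0, -83.3]
ft_force: [1.7, 0.1, 6.5]
gripper_width: 0.128
grip_force: 60.7
```

Emit:
{"method": "move_arm", "body": {"deltas": [0, 0, 0, 0, 0.2, 0, 1, 0, 0, 0, 0, 0.3, 0, 1, 0, 0, 0, 0, 0.3, 0, 1]}}

```text
t: 61.65
ee_pos: [0.4422, 0.2676, 0.1455]
orientation: [-179.7, 0.0, -83.3]
ft_force: [4.5, -0.1, 3.6]
gripper_width: 0.125
grip_force: 60.3
```

Emit:
{"method": "move_arm", "body": {"deltas": [0, 0, 0, 0, 0.2, 0, 1, 0, 0, 0, 0, 0.3, 0, 1, 0, 0, 0, 0, 0.3, 0, 1]}}

```text
t: 61.95
ee_pos: [0.4418, 0.2676, 0.1456]
orientation: [-179.4, -0.0, -83.4]
ft_force: [11.3, -0.1, -3.7]
gripper_width: 0.125
grip_force: 59.5
```

Emit:
{"method": "move_arm", "body": {"deltas": [0, 0, 0, 0, 0, 0, 0, 0, 0, 0, 0, 0, 0, 0, 0, 0, 0, 0, 0, 0, 0, 0, 0, 0, 0, 0, 0, 0, 0, 0, 0, 0, 0, -2, 0, 0, 0, 0, 0, 0, -6, 0, 0, 0, 0, 0, 0, -10, 0, 0, 0, 0, 0, 0, -14, 0]}}

```text
t: 62.75
ee_pos: [0.4363, 0.2666, 0.2854]
orientation: [179.9, -0.0, -83.3]
ft_force: [0.1, 0.4, -0.7]
gripper_width: 1.001
grip_force: 0.0
```

Emit:
{"method": "move_arm", "body": {"deltas": [0, 0, 0, -7, 0, 0, 0, 0, 0, 0, -7, 0, 0, 0, 0, 0, 0, -7, 0, 0, 0, 0, 0, 0, -7, 0, 0, 0, 0, 0, 0, -7, 0, 0, 0, 0, 0, 0, -7, 0, 0, 0]}}

```text
t: 63.35
ee_pos: [0.4288, 0.3354, 0.2839]
orientation: [179.9, -0.0, -83.4]
ft_force: [-0.1, 0.8, 0.1]
gripper_width: 1.0
grip_force: 0.0
```

```bash
python3 -c "
from h import *
for i in range(3): f=grab('wrist')
t=grab('top')
a=cv2.resize(f['pixels'][:,:,::-1],(400,300)); b=t['pixels'][90:290,100:440,::-1]; b=cv2.resize(b,(400,300))
cv2.imwrite('pics/end.png',np.hstack([a,b])); stat()"
```

```text
t 63.5 [0.4291 0.3358 0.2843] [180.   -0.  -83.4] F [0.6 0.6 0.3] g 1.002 0.0
```

View pics/end.png

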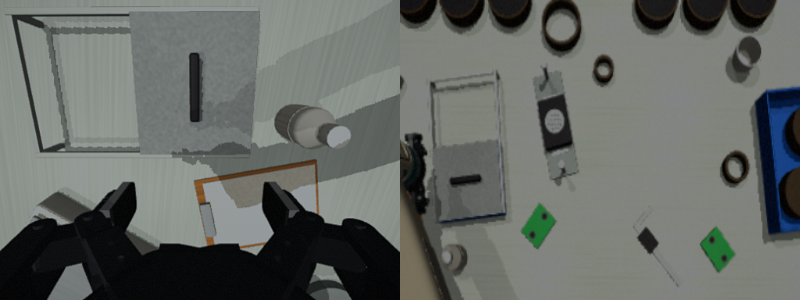

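The cover is fully closed (its edge is flush at about (255,80) in the left panel). The bystanders look to be where they were, and no brown plates are left on the table.

```bash
python3 -c "
from bench import bot
print(bot.finish_job())"
```

```text
the job is handed in; nothing more can be done
None
```

I showed all four plates over the camera from longest to shortest, stacked them in the case with the longest at the bottom, closed the cover fully and handed the job in at about 64 s; no verdict came back.

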